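Charge a mill cup from a divided tray through a feeder

ROBOT

A 6-joint arm with a two-finger parallel gripper is mounted at the origin on a cart in front of the work surface, level with it; the furniture and walls round the work are solid. World frame = base frame: x ahead of the robot, y to its left, z up, the work surface at z = 0. Lengths are in m, angles in rad, forces in N, time in s.
With the tool pointing down it reaches from about 0.275 to 0.975 m from the base axis. Payload 8.4 kg.
Tool frame: the origin (TCP) lies midway between the tips of the shut fingers; the grasp point (between the pads) lies 19 mm behind it; z points along the fingers, y is the line along which they close (so a half turn about z gives the same grasp; the last joint's range is limited). The gripper opens to 92 mm and grips with 3 to 60 N. Pads are 20 mm wide; open, the fingers measure 128 mm over their backs; the gripper's body (75 mm by 189 mm) begins 69 mm behind the grasp point.
Start: joints at [-0.002, 0.353, 1.633, -0, 1.155, -0.002], TCP at [0.625, -0, 0.215] pointing down, gripper open.
Joint ranges: [-2.63, 2.63], [-0.92, 2.1], [0.06, 2.66], [-1.3, 4.44], [0, 2.69], [-3.02, 3.02]. Speed limits (rad/s): [2.22, 2.22, 2.79, 3.14, 3.14, 3.14].

INTERFACE

Orientations are given as a unit quaternion [x, y, z, w].
In Python, from station import * gives the robot as it stands.
- The arm moves only by the tool move_arm, never from a script. Its argument "moves" is one flat list of numbers, 7 for each row, row after row: the shift along the tool's x, y, z in mm, then the turn, a rotation vector about the tool's x, y, z in rad, then the finger opening in mm, from 0 to 91.9. In form: [dx, dy, dz, rx, ry, rz, gripper, dx, dy, dz, rx, ry, rz, gripper, ...]. A call has 1 to 12 rows; each row shifts and turns the commanded pose from where the row before left it, along the tool's axes as they then stand; what a row does not reach is not made up. A row lasts 1/10 s, in which the tool goes at most 50 mm and 8.59 degrees, less where a joint would pass 70% of its speed; a pose out of reach is approached as far as the arm can. A call with a gripper value outside its range is refused whole. The fingers move at their own pace and stop on an object; "newtons" is the grip in N (left out, the last holds). Time passes only in rows, so rows that do not move let the fingers close. It gives the time, the measured TCP pose, the force, the opening and the grip force at its end, in the units of the state.
- get_obs(): the state, without advancing time (a new reading comes with each control period).
- get_image(name): name is "scene" or "side" or "wrist"; returns (picture, depth): 480x640x3 uint8, blue, green, red; 480x640 float32, m along the optical axis (not along the pixel's ray), 0 where there is no reading.
- calibration(name): a dict with "camera_matrix" (3x3 intrinsics, pixels), "cam_to_world" (4x4, takes a point from camera to world coordinates). Camera axes: x right, y down, z forward; pixel columns grow to the right and rows downward; lengths in m; the calibration is good to about 2 mm. The wrist camera is an equidistant fisheye: a pixel r from the principal point sees the ray r / f radians off the axis. A picture is of the moment at which its call begins: read the wrist's pose just before it. calibration takes no time and is no camera call; for the wrist camera it gives the pose at the moment of the call.
- finish_job(): hands the job in; it is judged then, once.
The state is a dict: "time": time; "qpos": joint angles; "dq": joint speeds; "effort": joint torques, N m; "eef_pos": TCP position; "ee_rot": TCP orientation; "ft_force": force on the tool from outside, world axes, zero at the start; "moment": the same for the moment, N m; "gripper_width": finger opening in m; "finger_force": force on a finger pad.
Only numpy, scipy, OpenCV 4.12 (cv2) and the standard library are available. Lean on these libraries where they do the work, as an engineer would, in place of code of your own. Each camera call takes 0.05 s, during which the arm holds its last target. There are 200 camera calls.

TASK

Stand the white cup on the rubber mat under the feeder's spout. Take the divided tray by its handle and empty every bay that holds a large ball into the feeder's hopper by tipping the tray on that bay's corner (do not pick balls out of the tray with the fingers), keeping the small ball in the tray. Set the tray back level on its mat, then pull the feeder's sprung gate up 45 mm, until the dark line on its blade is level with the top of its guides and no more than 10 mm further, hold it there while the large balls run out, and let it close fully. Finally stand the cup with all the large balls in it on the clipboard, upright and with its foot wholly on it; nothing else on the bench may be disturbed.

Things in the scene. Friction and masses are not known exactly. Their poses are not given: they have to be found in the camera images.
- tray_handle (a point): Middle of the grip bar over the middle of the grey plastic divided tray. The bar lies along the tray's x axis: 70 mm long, 14 mm wide (y), 22 mm high (z); this point is 81 mm above the tray's underside. z up.
- tray: The tray, 172 x 172 mm, about 0.4 kg; origin at the centre of its underside. Dividers on its x and y axes (36 mm high, 4 mm thick) make four bays of 80 x 80 mm. Outer walls 40 mm high, missing over the last 48 mm to each corner: each bay has a 62 mm gap there. Bay floors slope 8 degrees down to the middle: 5 mm high there, 20 mm at the corner, 116 mm from the middle.
- tray_mat: Black rubber mat, 200 x 200 x 4 mm, fixed, on which the tray stands at the start; origin at the centre of its underside, on the worktop.
- large0_center (a point): Centre of a large white ceramic ball, 30 mm in diameter, 40 g. One to three are present (None when absent), one a bay, at random. Balls stay in the level tray; one rolls out over its bay's corner when the tray is tipped straight towards that corner by some 12 degrees or more (30 to 35 is quick); the other bays hold theirs. Axes mean nothing.
- large1_center (a point): Centre of another large ball, the same.
- large2_center (a point): Centre of another large ball, the same.
- small_center (a point): Centre of the small white ceramic ball, 20 mm in diameter, 15 g, in a bay of its own; it stays in the tray.
- feeder: White feeder, fixed; origin on the worktop under the middle of its hopper, z up, x away from the gate: gate (x = -68 mm), spout (to x = -101 mm, its underside 92 mm up) and drip mat lie towards -x. The drip mat is rubber, 3 mm thick, x = -66 to -218 mm, 150 mm wide (y). Hopper 133 x 160 mm outside.
- hopper_mouth (a point): Centre of the hopper's open mouth, level with its rim, 172 mm above the worktop; axes as the feeder's. The mouth is 120 mm (x) by 152 mm (y) inside, walls 4 mm. Its floor is a V channel along x that falls to the shut gate (104 mm above the worktop there), where balls dropped in wait.
- spout_mark (a point): Point on the drip mat's upper surface where the cup's centre belongs, so that balls from the spout fall in (within 10 mm is safe): feeder x = -135 mm, y = 0, 3 mm above the worktop. A grey disc 72 mm across marks it; an upright stop plate, 64 mm high, stands behind it at x = -89 mm. Axes as the feeder's.
- gate_handle (a point): Middle of the black grip bar on the gate blade: 56 mm long along the feeder's y, 12 mm wide (x), 18 mm high, 210 mm above the worktop when shut; free on both sides, moves up with the gate.
- gate (a joint): Lift of the gate blade in m: 0 shut, rising to 0.07 at its stop. A spring draws it shut (about 3.6 N at 0, 9 N at 0.045, plus the blade's 0.08 kg). At 0.045 the dark line across the blade is level with the top of the two aluminium guides; large balls pass from about 0.033.
- cup_rim (a point): Centre of the mouth of the white plastic specimen cup: round, 85 mm across, 84 mm high, 0.2 kg (weighted foot), 68 mm across the foot; this point is 84 mm above its underside; z up. Too wide to take across: pinch its wall from above, one finger inside, 10 mm or so below the rim; the wall there has its middle about 34 mm from the axis and is some 5 to 12 mm thick.
- clipboard: Clipboard lying on the worktop, fixed, 320 mm (its x) by 230 mm (its y), 3 mm thick; origin at the centre of its underside, x axis pointing away from the robot; its flat metal clip is at the far end (x above 120 mm).
- timer_mid (a point): Bystander: white timer, 64 x 68 x 18 mm, loose; its centre.
- slide_box_mid (a point): Bystander: box of glass slides, 58 x 80 x 24 mm, loose; its centre.
Things that resemble listed ones, but are neither listed nor needed, are in the scene too. Leave any blue look-alike of the part that bears cup_rim alone.

How it is judged:
On the way, in this order (a step that is already met when the one before it is completed fails the run):
1. all the large balls lie in the feeder's hopper (x of large0_center in the frame of feeder between -0.066 and 0.062 m and y of large0_center in the frame of feeder between -0.078 and 0.078 m and z of large0_center in the frame of feeder between 0.1 and 0.19 m and x of large1_center in the frame of feeder between -0.066 and 0.062 m and y of large1_center in the frame of feeder between -0.078 and 0.078 m and z of large1_center in the frame of feeder between 0.1 and 0.19 m and x of large2_center in the frame of feeder between -0.066 and 0.062 m and y of large2_center in the frame of feeder between -0.078 and 0.078 m and z of large2_center in the frame of feeder between 0.1 and 0.19 m), for 0.3 s.
2. with the tray set back on its mat, the gate is held at its mark (40 to 50 mm up) (value of joint gate between 0.04 and 0.05 m and height (world z) of tray_handle below 0.1 m), for 0.5 s.
At the end, for the whole second after the job is handed in: All large balls are in the upright cup (within 34 mm of its axis); the cup stands on the clipboard (centre within 125 mm of its middle lengthways, 80 mm crossways); the gate is shut (under 4 mm); the tray is level, within 40 mm of its mat's centre, with the small ball in it (horizontal distance between each of large0_center, large1_center, large2_center and cup_rim below 0.034 m and z of large0_center in the frame of cup_rim between -0.082 and 0.004 m and z of large1_center in the frame of cup_rim between -0.082 and 0.004 m and z of large2_center in the frame of cup_rim between -0.082 and 0.004 m and value of joint gate between -0.01 and 0.004 m and angle between cup_rim's own z axis and vertical below 0.15 rad and height (world z) of cup_rim below 0.096 m and x of cup_rim in the frame of clipboard between -0.125 and 0.125 m and y of cup_rim in the frame of clipboard between -0.08 and 0.08 m and horizontal distance between tray_handle and tray_mat below 0.04 m and angle between tray_handle's own z axis and vertical below 0.06 rad and height (world z) of tray_handle below 0.095 m and distance between small_center and tray_handle below 0.125 m); the robot touches nothing.
It fails at once if the gate is pulled more than 10 mm past its mark (value of joint gate above 0.056 m).
It fails at once if a ball is picked out of the tray with the fingers ((contact force between the fingers and large0 above 1 N and distance between large0_center and tray_handle below 0.13 m) or (contact force between the fingers and large1 above 1 N and distance between large1_center and tray_handle below 0.13 m) or (contact force between the fingers and large2 above 1 N and distance between large2_center and tray_handle below 0.13 m) or (contact force between the fingers and small above 1 N and distance between small_center and tray_handle below 0.13 m)).
It fails at once if the small ball leaves the tray (distance between small_center and tray_handle above 0.2 m).
It fails at once if a bystander (timer or slide box) is shifted more than 30 mm (distance of any of timer_mid, slide_box_mid from where it was at the start of the episode above 0.03 m).
Of large0, large1, large2 only 1 to 3 are there at a start; the rules pass over those that are not, and their reading is None.
At some moment in a run one of cup may be knocked a few centimetres aside while the robot is not near it.
It also fails if it takes over 200 s, if anything falls off the work surface, if the arm or the gripper's body presses on something with over 40 N, if the wrist force passes 120 N, or if a joint passes its speed limit or range.

## Working session

There is one attempt and no reset: what is moved stays moved. The work goes in short steps, Python scripts to look and compute and a tool call to move; the robot and the scene stay as the last step left them, time stands still between calls to the robot, and variables do not carry over. Pictures are saved under pics/ and viewed, at most 14 in all, crops included, and the job is handed in when it is done.

Besides the shell and the picture viewer there is one more tool, called by a JSON object that holds its "op" and its "data", one argument or row to a line. move_arm: Moves the arm, as the interface text tells. Its arguments: {"type":"object","properties":{"moves":{"type":"array"},"newtons":{"type":"number"}},"required":["moves"]}

```bash
mkdir -p pics; cat > h.py <<'E'
from station import *
import numpy as np, cv2
from scipy.spatial.transform import Rotation as R
def world(name, d):
    c=calibration(name);K=np.array(c["camera_matrix"]);T=np.array(c["cam_to_world"])
    v,u=np.mgrid[0:480,0:640]
    p=np.stack([(u-K[0,2])/K[0,0]*d,(v-K[1,2])/K[1,1]*d,d],-1)
    return p@T[:3,:3].T+T[:3,3]
E
python3 - <<'E'
from h import *
for n in("scene","side"):
    im,d=get_image(n);cv2.imwrite(f"pics/{n}0.png",im);np.savez(f"{n}0.npz",im=im,d=d,w=world(n,d))
    c=calibration(n);print(n,np.round(c["cam_to_world"],3).tolist(),np.round(c["camera_matrix"],1).tolist())
print(get_obs())
E
```

```text
scene [[0.674, -0.343, 0.654, -0.408], [-0.738, -0.287, 0.61, -1.01], [-0.021, -0.894, -0.447, 0.773], [0.0, 0.0, 0.0, 1.0]] [[464.8, 0.0, 316.1], [0.0, 464.8, 240.0], [0.0, 0.0, 1.0]]
side [[-0.532, -0.564, 0.632, -0.548], [-0.846, 0.348, -0.403, 0.565], [0.008, -0.749, -0.662, 1.282], [0.0, 0.0, 0.0, 1.0]] [[610.6, 0.0, 317.8], [0.0, 610.6, 239.9], [0.0, 0.0, 1.0]]
{'time': 0.1, 'qpos': array([-2.39929626e-03,  3.53565792e-01,  1.63403403e+00, -5.59124583e-06,
        1.15520201e+00, -2.35436326e-03]), 'dq': array([-0.00031149, -0.00241676, -0.00103941, -0.0015257 ,  0.00044148,
       -0.00149208]), 'effort': array([-8.71753400e-04, -5.94903338e+01, -3.34933627e+01,  6.98069832e-02,
        1.83198228e-02, -2.35421521e-05]), 'eef_pos': array([ 6.24567845e-01, -3.60287305e-07,  2.13957958e-01]), 'ee_rot': array([ 7.07121739e-01,  7.07091565e-01, -4.28303039e-04, -4.26719177e-04]), 'ft_force': array([-0.43360178,  1.09413349, -0.24712573]), 'moment': array([-0.01541118, -0.01571844,  0.00174461]), 'finger_force': 0.0, 'gripper_width': 0.0920279037548583}
```

View pics/scene0.png

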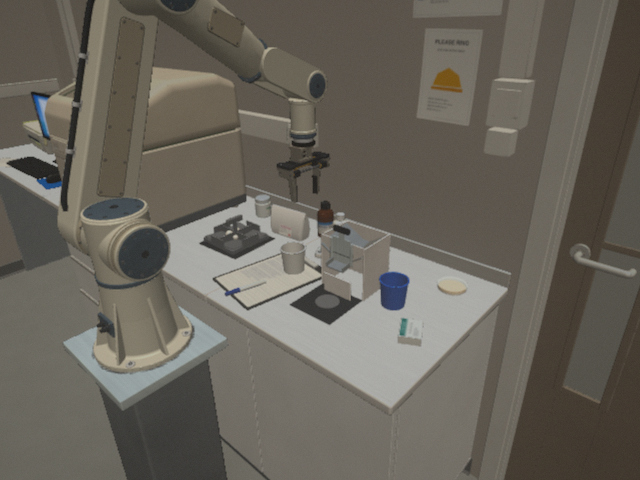

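View pics/side0.png

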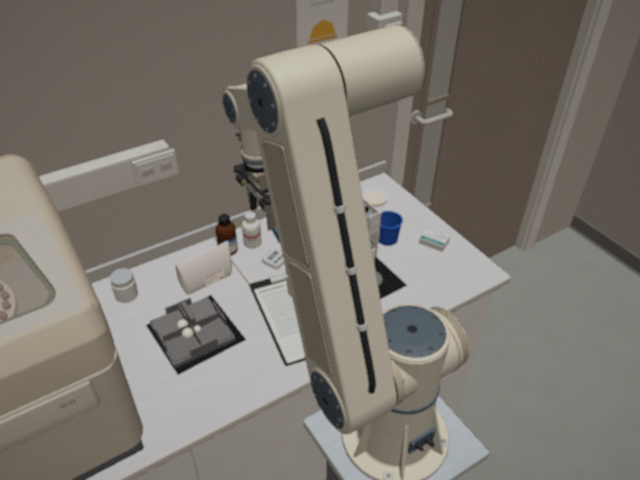

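The cup (293,258 in scene) stands on the clipboard. The feeder is at about (355,258), the tray at (238,235), the blue look-alike cup at (394,290), and the balls at about (190,326) in side. Next I'll enlarge both views and read depth points.

```bash
python3 - <<'E'
from h import *
a=np.load("scene0.npz");b=np.load("side0.npz")
A=cv2.resize(a["im"][190:330,190:430],None,fx=3.3,fy=3.3,interpolation=2)
B=cv2.resize(b["im"][285:375,140:250],None,fx=7,fy=6.6,interpolation=2)
cv2.imwrite("pics/sc.png",A);cv2.imwrite("pics/si.png",B[:590,:790])
w=a["w"];
for u,v in[(293,246),(293,260),(238,240),(328,301),(340,230),(323,234),(351,225),(390,237),(362,247),(394,275),(290,222),(410,332)]:print("sc",u,v,np.round(w[v,u],3))
w=b["w"]
for u,v in[(184,324),(182,333),(196,328),(188,303),(275,260),(385,274)]:print("si",u,v,np.round(w[v,u],3))
# black mat corners in both
for n,q in(("scene",a),("side",b)):
    w=q["w"];m=((q["im"].max(2)<60)&(w[...,2]<.012)&(w[...,2]>-.006)&(w[...,0]>.2)&(w[...,0]<1.1)).astype(np.uint8)
    k,l,s,c=cv2.connectedComponentsWithStats(m)
    for i in range(1,k):
        if s[i,4]>150:
            P=w[l==i][:,:2].astype(np.float32);r=cv2.minAreaRect(P);print(n,s[i],np.round(r[0],3),np.round(r[1],3),r[2])
E
```

```text
sc 293 246 [ 0.538 -0.024  0.072]
sc 293 260 [ 0.486 -0.074  0.06 ]
sc 238 240 [0.525 0.256 0.01 ]
sc 328 301 [ 0.45  -0.253  0.001]
sc 340 230 [ 0.507 -0.251  0.211]
sc 323 234 [ 0.518 -0.176  0.171]
sc 351 225 [ 0.639 -0.186  0.161]
sc 390 237 [ 0.645 -0.328  0.161]
sc 362 247 [ 0.605 -0.256  0.12 ]
sc 394 275 [ 0.596 -0.381  0.073]
sc 290 222 [0.678 0.133 0.065]
sc 410 332 [ 0.457 -0.526  0.022]
si 184 324 [0.54  0.289 0.037]
si 182 333 [0.52  0.305 0.03 ]
si 196 328 [0.514 0.267 0.034]
si 188 303 [0.609 0.249 0.033]
si 275 260 [ 0.646 -0.045  0.02 ]
si 385 274 [ 0.436 -0.302  0.004]
scene [200 237  73  21 236] [0.525 0.266] [0.194 0.199] 4.837460994720459
scene [292 285  69  39 908] [ 0.44  -0.251] [0.147 0.148] 1.289094090461731
side [375 259  30  38 475] [ 0.42  -0.306] [0.074 0.159] 60.3419189453125
side [175 318  69  55 518] [0.446 0.25 ] [0.087 0.21 ] 24.442310333251953
```

View pics/sc.png

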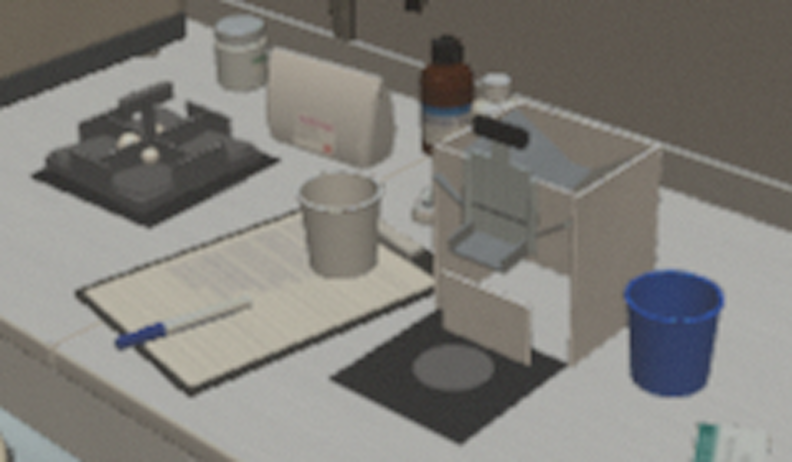

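View pics/si.png

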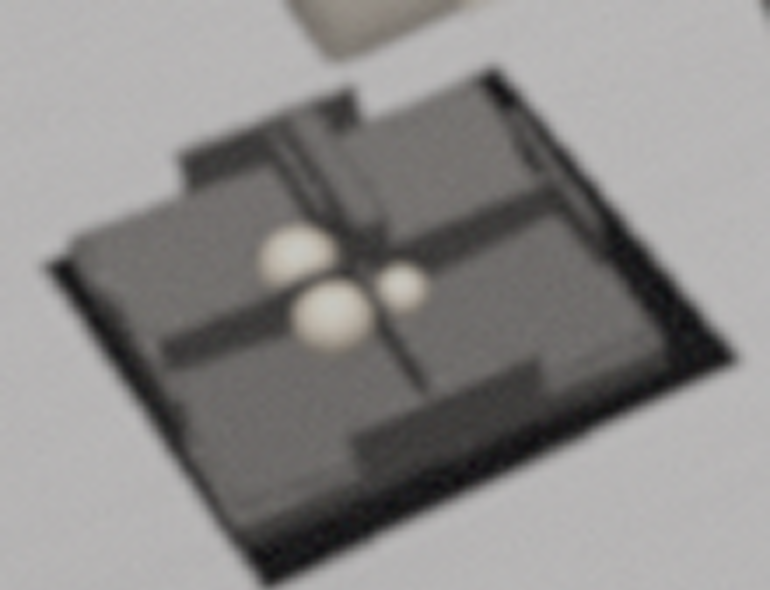

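The tray holds two large balls on its left (+y) side, near (298,255) and (330,315) in the side crop, and the small ball at (402,287). A ball in the fourth bay could still be hidden behind the handle. I'll raise the arm and use the wrist camera to check.

{"op": "move_arm", "data": {
  "moves": [0, -15, -30, 0, 0, 0, 91, 0, -20, -40, 0, 0, 0, 91, 0, -20, -40, 0, 0, 0, 91, 0, -20, -40, 0, 0, 0, 91, 0, -20, -40, 0, 0, 0, 91, 0, -15, -20, 0, 0, 0, 91, 0, 0, 0, 0, 0, 0, 91, 0, 0, 0, 0, 0, 0, 91]
}}

```text
time: 0.9
eef_pos: [0.515, 0.0, 0.4241]
ee_rot: [0.707, 0.707, 0.0, 0.0]
ft_force: [0.4, 0.2, -0.1]
gripper_width: 0.0907
finger_force: 0.0
```

```bash
cat >> h.py <<'E'
def wristw(d):
    c=calibration("wrist");K=np.array(c["camera_matrix"]);T=np.array(c["cam_to_world"])
    v,u=np.mgrid[0:480,0:640];x=(u-K[0,2])/K[0,0];y=(v-K[1,2])/K[1,1];r=np.hypot(x,y)+1e-9
    t=np.tan(np.minimum(r,1.5));p=np.stack([x/r*t*d,y/r*t*d,d],-1)
    return p@T[:3,:3].T+T[:3,3]
def wshot(n):
    T=calibration("wrist");im,d=get_image("wrist");w=wristw(d);cv2.imwrite(f"pics/{n}.png",im);np.savez(n+".npz",im=im,d=d,w=w);return im,d,w
E
python3 - <<'E'
from h import *
o=get_obs();print(o["time"],o["eef_pos"],o["ee_rot"])
c=calibration("wrist");print(np.round(c["cam_to_world"],3).tolist(),c["camera_matrix"])
wshot("w1")
E
```

```text
0.9 [5.15028106e-01 1.43713588e-06 4.24137958e-01] [7.07108235e-01 7.07105306e-01 1.22345716e-04 1.25452869e-04]
[[1.0, -0.0, 0.001, 0.516], [-0.0, -0.969, -0.249, 0.07], [0.001, 0.249, -0.969, 0.595], [0.0, 0.0, 0.0, 1.0]] [[371.64829954   0.         318.96990854]
 [  0.         371.64829954 240.17667933]
 [  0.           0.           1.        ]]
```

View pics/w1.png

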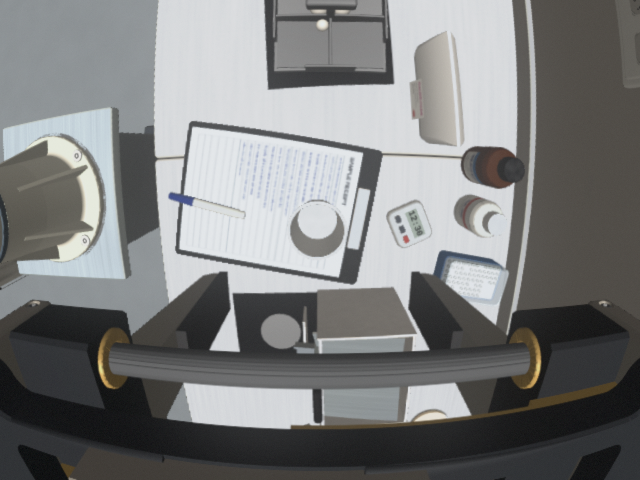

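The wrist view shows the cup at (317,228), the clipboard, the drip-mat disc at (281,330), the timer at (408,223) and the slide box at (472,278). In the near tray bays only the small ball (322,25) is visible. Now I'll measure the cup, disc and feeder.

```bash
cat >> h.py <<'E'
def circ(P):
    A=np.c_[2*P,np.ones(len(P))];s=np.linalg.lstsq(A,(P**2).sum(1),rcond=None)[0];return s[:2],np.sqrt(s[2]+s[:2]@s[:2])
def cupfit(w,c0,rad=.07):
    m=(w[...,2]>.079)&(w[...,2]<.09)&(np.hypot(w[...,0]-c0[0],w[...,1]-c0[1])<rad)
    P=w[m][:,:2]
    c,r=circ(P)
    for _ in range(4):
        k=np.abs(np.hypot(*(P-c).T)-r)<.006;P=P[k];c,r=circ(P)
    return c,r,len(P)
E
python3 - <<'E'
from h import *
a=np.load("w1.npz");w=a["w"];im=a["im"];s=np.load("scene0.npz")
print("cup wrist",cupfit(w,(.515,-.045)),"scene",cupfit(s["w"],(.515,-.045)))
for n,q in(("w",a),("s",s)):
    W=q["w"];I=q["im"].astype(int);g=I.mean(2)
    # drip disc
    m=(W[...,2]<.009)&(W[...,2]>-.004)&(np.hypot(W[...,0]-.447,W[...,1]+.251)<.045)&(g>65)
    P=W[m][:,:2];print(n,"disc",len(P),cv2.minEnclosingCircle(P.astype(np.float32)),P.mean(0))
    m=(W[...,2]>.163)&(W[...,2]<.178)&(W[...,0]>.48)&(W[...,0]<.7)&(W[...,1]<-.12)&(W[...,1]>-.4)
    P=W[m].astype(np.float32);r=cv2.minAreaRect(P[:,:2]);print(n,"rim",len(P),r,P[:,:2].min(0),P[:,:2].max(0),P[:,2].mean())
    m=(W[...,2]>.195)&(W[...,2]<.23)&(W[...,0]>.46)&(W[...,0]<.56)&(W[...,1]<-.18)&(W[...,1]>-.32)
    P=W[m].astype(np.float32);print(n,"gate",len(P),P.min(0) if len(P) else 0,P.max(0) if len(P) else 0, np.median(P,0))
    # clipboard
    m=((W[...,2]<.01)&(W[...,2]>-.003)&(g<75)&(W[...,0]>.2)&(W[...,0]<.7)&(W[...,1]>-.155)&(W[...,1]<.155)).astype(np.uint8)
    k,l,S,c=cv2.connectedComponentsWithStats(m)
    for i in range(1,k):
        if S[i,4]>200:print(n,"clip",S[i],cv2.minAreaRect(W[l==i][:,:2].astype(np.float32)))
    # tray handle
    m=(W[...,2]>.072)&(W[...,2]<.115)&(np.hypot(W[...,0]-.525,W[...,1]-.266)<.08)
    P=W[m].astype(np.float32);print(n,"handle",len(P),cv2.minAreaRect(P[:,:2]) if len(P) else 0,P[:,2].max() if len(P) else 0)
    m=(W[...,2]>.03)&(np.hypot(W[...,0]-.66,W[...,1]+.04)<.2)
E
```

```text
cup wrist (array([ 0.51232151, -0.04587296]), np.float64(0.03982623682276532), 713) scene (array([ 0.51119871, -0.05012222]), np.float64(0.03963788379340155), 124)
w disc 1205 ((0.4506813585758209, -0.2515992820262909), 0.04217923805117607) [ 0.44713023 -0.2497848 ]Traceback (most recent call last):
  File "<stdin>", line 10, in <module>
cv2.error: OpenCV(4.12.0) /io/opencv/modules/imgproc/src/convhull.cpp:143: error: (-215:Assertion failed) total >= 0 && (depth == CV_32F || depth == CV_32S) in function 'convexHull'
```

```bash
python3 - <<'E'
from h import *
a=np.load("w1.npz");w=a["w"];s=np.load("scene0.npz")
for p in[(360,295),(360,325),(360,337),(325,337),(405,337),(318,395),(340,395),(318,415)]:print(p,np.round(w[p[1],p[0]],3))
for n,q in(("w",a),("s",s)):
    W=q["w"];g=q["im"].astype(int).mean(2)
    m=(W[...,2]>.155)&(W[...,2]<.185)&(W[...,0]>.48)&(W[...,0]<.7)&(W[...,1]<-.12)&(W[...,1]>-.4)
    P=W[m].astype(np.float32);print(n,"rim",len(P))
    if len(P):print(cv2.minAreaRect(P[:,:2]),P.min(0),P.max(0))
    m=(W[...,2]>.195)&(W[...,2]<.23)&(W[...,0]>.46)&(W[...,0]<.56)&(W[...,1]<-.18)&(W[...,1]>-.32)
    P=W[m].astype(np.float32);print(n,"gate",len(P))
    if len(P):print(P.min(0),P.max(0), np.median(P,0))
    m=((W[...,2]<.01)&(W[...,2]>-.003)&(g<75)&(W[...,0]>.2)&(W[...,0]<.7)&(W[...,1]>-.155)&(W[...,1]<.155)).astype(np.uint8)
    k,l,S,c=cv2.connectedComponentsWithStats(m)
    for i in range(1,k):
        if S[i,4]>200:print(n,"clip",S[i],cv2.minAreaRect(W[l==i][:,:2].astype(np.float32)))
    m=(W[...,2]>.072)&(W[...,2]<.115)&(np.hypot(W[...,0]-.525,W[...,1]-.266)<.08)
    P=W[m].astype(np.float32);print(n,"handle",len(P))
    if len(P):print(cv2.minAreaRect(P[:,:2]),P[:,2].max())
E
```

```text
(360, 295) [ 0.583 -0.167  0.033]
(360, 325) [ 0.572 -0.167  0.14 ]
(360, 337) [ 0.569 -0.168  0.171]
(325, 337) [ 0.523 -0.169  0.169]
(405, 337) [ 0.64  -0.193  0.131]
(318, 395) [ 0.514 -0.225  0.22 ]
(340, 395) [ 0.548 -0.293  0.135]
(318, 415) [ 0.514 -0.259  0.221]
w rim 2371Traceback (most recent call last):
  File "<stdin>", line 8, in <module>
cv2.error: OpenCV(4.12.0) /io/opencv/modules/imgproc/src/convhull.cpp:143: error: (-215:Assertion failed) total >= 0 && (depth == CV_32F || depth == CV_32S) in function 'convexHull'
```

```bash
cat >> h.py <<'E'
def mar(P): return cv2.minAreaRect(np.ascontiguousarray(P[:,:2],dtype=np.float32))
E
python3 - <<'E'
from h import *
a=np.load("w1.npz");s=np.load("scene0.npz")
for n,q in(("w",a),("s",s)):
    W=q["w"];g=q["im"].astype(int).mean(2)
    m=(W[...,2]>.163)&(W[...,2]<.178)&(W[...,0]>.48)&(W[...,0]<.7)&(W[...,1]<-.12)&(W[...,1]>-.4)
    P=W[m];print(n,"rim",len(P))
    if len(P):print(mar(P),P.min(0),P.max(0))
    m=(W[...,2]>.195)&(W[...,2]<.23)&(W[...,0]>.46)&(W[...,0]<.56)&(W[...,1]<-.18)&(W[...,1]>-.32)
    P=W[m];print(n,"gate",len(P))
    if len(P):print(P.min(0),P.max(0), np.median(P,0))
    m=((W[...,2]<.01)&(W[...,2]>-.003)&(g<75)&(W[...,0]>.2)&(W[...,0]<.7)&(W[...,1]>-.155)&(W[...,1]<.155)).astype(np.uint8)
    k,l,S,c=cv2.connectedComponentsWithStats(m)
    for i in range(1,k):
        if S[i,4]>200:print(n,"clip",S[i],mar(W[l==i]))
    m=(W[...,2]>.072)&(W[...,2]<.115)&(np.hypot(W[...,0]-.525,W[...,1]-.266)<.08)
    P=W[m];print(n,"handle",len(P))
    if len(P):print(mar(P),P[:,2].max())
    m=(W[...,2]>.008)&(W[...,2]<.1)&(W[...,0]>.59)&(W[...,0]<.76)&(W[...,1]>-.14)&(W[...,1]<.0);print("timer",np.median(W[m],0),W[m].min(0),W[m].max(0))
E
```

```text
w rim 1372
((0.5804702043533325, -0.24530047178268433), (0.13265611231327057, 0.15985329449176788), 1.8396384716033936) [ 0.51171381 -0.32600807  0.16303198] [ 0.64931769 -0.16428623  0.17442738]
w gate 333
[ 0.50671318 -0.27443618  0.20628075] [ 0.51953004 -0.22009546  0.22107335] [ 0.5131216  -0.24190492  0.2186144 ]
w clip [324 257  35  25 323] ((0.5529928803443909, -0.13085465133190155), (0.043947890400886536, 0.053150784224271774), 81.48060607910156)
w handle 512
((0.5321444272994995, 0.2740932106971741), (0.07120149582624435, 0.01036685612052679), 0.8127667307853699) 0.09855751382719852
timer [ 0.7192091  -0.05410245  0.02506899] [ 0.59002697 -0.13990463  0.0080039 ] [ 7.59980449e-01 -5.84424288e-04  9.97895679e-02]
s rim 422
((0.5775235295295715, -0.2509099245071411), (0.1390206664800644, 0.16214430332183838), 1.9611636400222778) [ 0.50732123 -0.33248873  0.16306061] [ 0.64818547 -0.16898197  0.17798244]
s gate 116
[ 0.50350495 -0.28214921  0.19511911] [ 0.51905068 -0.22537837  0.21970477] [ 0.50913352 -0.25424831  0.21133119]
s handle 108
((0.5313026905059814, 0.27285587787628174), (0.021070940420031548, 0.06941794604063034), 86.02947235107422) 0.09735116056434456
timer [ 0.67556406 -0.03686788  0.01825821] [ 0.5901886  -0.06240675  0.0094359 ] [ 0.75999839 -0.01383679  0.09883424]
```

Rim centre (0.5805, −0.2453), yaw 1.8°, size 133×160 mm, which matches the feeder. The gate handle at (0.513, −0.247) and disc at (0.447, −0.250) agree with it. The cup is at (0.512, −0.046) and the tray handle at (0.532, 0.274). I'll rotate the tool −90° and take another cup reading on the way down.

{"op": "move_arm", "data": {
  "moves": [0, 0, 15, 0, 0, -0.1428, 91, 0, 0, 15, 0, 0, -0.1428, 91, 0, 0, 15, 0, 0, -0.1428, 80, 0, 0, 15, 0, 0, -0.1428, 70, 0, 0, 15, 0, 0, -0.1428, 60, 0, 0, 15, 0, 0, -0.1428, 50, 0, 0, 15, 0, 0, -0.1428, 40, 0, 0, 15, 0, 0, -0.1428, 40, 0, 0, 15, 0, 0, -0.1428, 40, 0, 0, 15, 0, 0, -0.1428, 40, 0, 0, 15, 0, 0, -0.1428, 40, 0, 0, 0, 0, 0, 0, 40]
}}

```text
time: 2.15
eef_pos: [0.5132, -0.0, 0.2557]
ee_rot: [-0.001, 1.0, 0.0, -0.003]
ft_force: [-0.3, 0.5, -0.0]
gripper_width: 0.04
finger_force: 0.0
```

```bash
python3 - <<'E'
from h import *
o=get_obs();print(o["eef_pos"],R.from_quat(o["ee_rot"]).as_matrix().round(3).tolist(),o["qpos"].round(2))
im,d,w=wshot("w2");print(cupfit(w,(.512,-.046)))
E
```

```text
[ 5.13167975e-01 -1.75096075e-05  2.55725297e-01] [[-1.0, -0.002, -0.007], [-0.002, 1.0, -0.0], [0.007, 0.0, -1.0]] [-0.    0.14  1.82 -0.    1.19 -1.58]
(array([ 0.51301375, -0.04585597]), np.float64(0.03944387316630589), 1255)
```

View pics/w2.png

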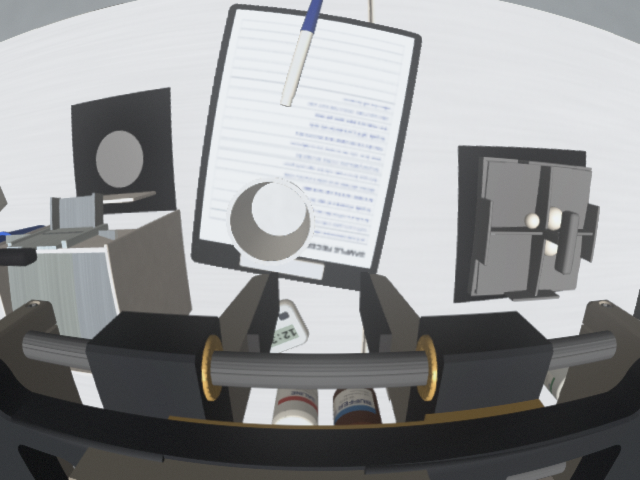

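The image confirms two large balls in the +y bays (553,218 and 550,245), the small one at (533,221) and an empty fourth bay. The cup is still at (0.513, −0.046), so I'll go down and pinch its +y wall.

{"op": "move_arm", "data": {
  "moves": [0, -12, 20, 0, 0, 0, 40, 0, 0, 40, 0, 0, 0, 40, 0, 0, 40, 0, 0, 0, 40, 0, 0, 40, 0, 0, 0, 40, 0, 0, 30, 0, 0, 0, 40, 0, 0, 20, 0, 0, 0, 40, 0, 0, 8, 0, 0, 0, 40, 0, 0, 0, 0, 0, 0, 40, 0, 0, 0, 0, 0, 0, 0, 0, 0, 0, 0, 0, 0, 0, 0, 0, 0, 0, 0, 0, 0, 0, 0, 0, 0, 0, 0, 0],
  "newtons": 20
}}

```text
time: 3.4
eef_pos: [0.5155, -0.0119, 0.0624]
ee_rot: [0.0, 1.0, 0.0, 0.001]
ft_force: [0.4, 1.6, 1.3]
gripper_width: 0.0102
finger_force: 0.9
```

{"op": "move_arm", "data": {
  "moves": [0, 0, 0, 0, 0, 0, 0, 0, 0, 0, 0, 0, 0, 0, 0, 0, -15, 0, 0, 0, 0, 0, 0, -20, 0, 0, 0, 0, 10, 0, -10, 0, 0, 0, 0, 20, 0, 0, 0, 0, 0, 0, 25, -10, 0, 0, 0, 0, 0, 20, -30, 0, 0, 0, 0, 0, 10, -40, 0, 0, 0, 0, 0, 0, -40, 0, 0, 0, 0, 0, 0, -40, 0, 0, 0, 0, 0, 0, -30, 0, 0, 0, 0, 0]
}}

```text
time: 4.6
eef_pos: [0.4289, -0.2038, 0.1066]
ee_rot: [0.0, 1.0, -0.0, -0.0]
ft_force: [0.3, 0.3, -1.8]
gripper_width: 0.0059
finger_force: 20.1
```

{"op": "move_arm", "data": {
  "moves": [0, -14, 0, 0, 0, 0, 0, 0, 0, 0, 0, 0, 0, 0, 0, 0, 0, 0, 0, 0, 0]
}}

```text
time: 4.9
eef_pos: [0.4292, -0.2151, 0.1062]
ee_rot: [0.0, 1.0, 0.0, -0.001]
ft_force: [-0.2, 0.5, -2.4]
gripper_width: 0.0061
finger_force: 20.1
```

```bash
python3 - <<'E'
from h import *
o=get_obs();print(o["time"],o["eef_pos"],o["gripper_width"],o["ft_force"],R.from_quat(o["ee_rot"]).as_matrix().round(3).tolist())
im,d,w=wshot("w3")
m=(w[...,2]>.08)&(w[...,2]<.17)&(np.hypot(w[...,0]-.43,w[...,1]+.25)<.06);z=w[m][:,2];print(len(z),np.percentile(z,[5,50,95]))
s,d=get_image("scene");cv2.imwrite("pics/s3.png",cv2.resize(s[200:350,260:430],None,fx=3.5,fy=3.5,interpolation=2))
E
```

```text
4.9 [ 0.42923321 -0.2150719   0.10624443] 0.006137626900714919 [-0.23445135  0.47171944 -2.36156749] [[-1.0, 0.001, -0.001], [0.001, 1.0, 0.001], [0.001, 0.001, -1.0]]
13176 [0.08577694 0.12718466 0.15997988]
```

View pics/s3.png

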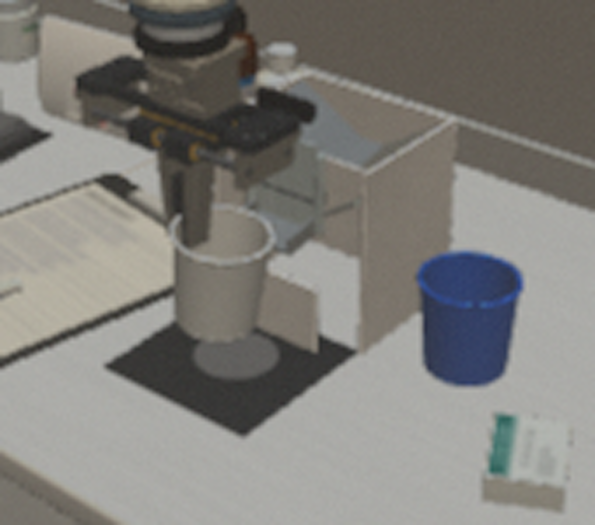

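The cup hangs upright in the gripper just above and in front of the disc, at about (222,290) with the disc at (236,355). I'll lower it in front of the spout, slide it in, set it down and release.

```bash
python3 - <<'E'
from h import *
a=np.load("w3.npz");w=a["w"]
m=(w[...,2]>.122)&(w[...,2]<.138)&(np.hypot(w[...,0]-.427,w[...,1]+.249)<.055)
P=w[m];P=P[np.hypot(P[:,0]-.427,P[:,1]+.249)>.03];P=P[P[:,1]<-.235]
c,r=circ(P[:,:2])
for _ in range(5):
    k=np.abs(np.hypot(*(P[:,:2]-c).T)-r)<.004;P=P[k];c,r=circ(P[:,:2])
print(c,r,len(P),P[:,2].mean())
E
```

```text
[ 0.42756644 -0.25318399] 0.03890891371002443 2550 0.12848522588768962
```

{"op": "move_arm", "data": {
  "moves": [0, 0, 10, 0, 0, 0, 0, 0, 0, 15, 0, 0, 0, 0, 0, 0, 10, 0, 0, 0, 0, 0, 0, 4, 0, 0, 0, 0, 0, 0, 0, 0, 0, 0, 0]
}}

```text
time: 5.5
eef_pos: [0.4296, -0.2155, 0.0669]
ee_rot: [-0.0, 1.0, 0.0, -0.001]
ft_force: [0.2, -0.4, -1.6]
gripper_width: 0.006
finger_force: 20.1
```

{"op": "move_arm", "data": {
  "moves": [-6, 1, 0, 0, 0, 0, 0, -6, 1, 0, 0, 0, 0, 0, -5, 0, 0, 0, 0, 0, 0, 0, 0, 2, 0, 0, 0, 0, 0, 0, 2, 0, 0, 0, 0, 0, 0, 2, 0, 0, 0, 0, 0, 0, 1, 0, 0, 0, 0, 0, 0, 0, 0, 0, 0, 0]
}}

```text
time: 6.3
eef_pos: [0.4477, -0.213, 0.0617]
ee_rot: [0.0, 1.0, 0.001, 0.001]
ft_force: [0.1, 11.0, 17.6]
gripper_width: 0.0065
finger_force: 20.4
```

{"op": "move_arm", "data": {
  "moves": [0, 0, -1, 0, 0, 0, 0, 0, 0, 0, 0, 0, 0, 20, 0, 0, 0, 0, 0, 0, 34, 0, 0, 0, 0, 0, 0, 34, 0, 0, -15, 0, 0, 0, 34, 0, 0, -30, 0, 0, 0, 34, 0, 0, -40, 0, 0, 0, 34, 0, 0, -40, 0, 0, 0, 34, 0, 0, -40, 0, 0, 0, 60, 0, 0, -30, 0, 0, 0, 60, 0, 0, 0, 0, 0, 0, 60]
}}

```text
time: 7.4
eef_pos: [0.449, -0.2152, 0.2607]
ee_rot: [0.0, 1.0, -0.002, 0.003]
ft_force: [0.6, -0.9, -0.6]
gripper_width: 0.0558
finger_force: 0.0
```

```bash
python3 - <<'E'
from h import *
o=get_obs();print(o["eef_pos"],o["qpos"].round(2))
im,d,w=wshot("w4");print(cupfit(w,(.4456,-.25)))
m=(w[...,2]>.072)&(w[...,2]<.115)&(np.hypot(w[...,0]-.532,w[...,1]-.274)<.07);print("handle",m.sum(),mar(w[m]) if m.any() else 0)
E
```

```text
[ 0.44902786 -0.21515599  0.26065519] [-0.45  0.1   1.85 -0.    1.18 -2.02]
(array([ 0.44478233, -0.2473297 ]), np.float64(0.03967680578250003), 1370)
handle 0 0
```

The cup stands at (0.4448, −0.2473), within 3 mm of the mark. On to the tray.

{"op": "move_arm", "data": {
  "moves": [0, 20, -10, 0, 0, 0, 60, -10, 40, 0, 0, 0, 0, 60, -10, 48, 0, 0, 0, 0, 60, -10, 48, 0, 0, 0, 0, 60, -10, 48, 0, 0, 0, 0, 60, -10, 48, 0, 0, 0, 0, 60, -10, 48, 0, 0, 0, 0, 60, -10, 48, 0, 0, 0, 0, 60, -10, 48, 0, 0, 0, 0, 60, -3, 48, 0, 0, 0, 0, 60, 0, 30, 0, 0, 0, 0, 60, 0, 0, 0, 0, 0, 0, 60]
}}

```text
time: 8.65
eef_pos: [0.529, 0.2631, 0.264]
ee_rot: [-0.002, 1.0, -0.0, -0.001]
ft_force: [-0.6, 0.7, 0.8]
gripper_width: 0.06
finger_force: 0.0
```

```bash
python3 - <<'E'
from h import *
o=get_obs();print(o["eef_pos"],o["qpos"].round(2),R.from_quat(o["ee_rot"]).as_matrix().round(3).tolist())
im,d,w=wshot("w5")
m=(w[...,2]>.085)&(w[...,2]<.115)&(np.hypot(w[...,0]-.532,w[...,1]-.274)<.07);print("handle",m.sum(),mar(w[m]),np.median(w[m],0),np.percentile(w[m][:,2],[5,95]))
E
```

```text
[0.52899868 0.26309447 0.26403683] [ 0.46  0.26  1.65  0.    1.23 -1.12] [[-1.0, -0.003, -0.003], [-0.003, 1.0, -0.0], [0.003, -0.0, -1.0]]
handle 1051 ((0.5324082374572754, 0.27488911151885986), (0.013612322509288788, 0.06942908465862274), 89.50567626953125) [0.53006459 0.2747395  0.09689931] [0.09403139 0.09835911]
```

View pics/w5.png

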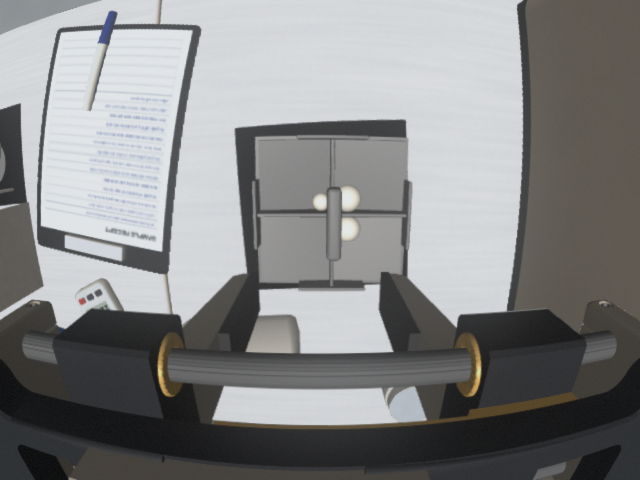

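The tray holds large balls at (347,198) and (348,229) and the small one at (320,202), with the fourth bay empty. The handle is at (0.532, 0.275) and parallel to world x. I'll grasp it now.

{"op": "move_arm", "data": {
  "moves": [-3, 12, 20, 0, 0, 0, 60, 0, 0, 40, 0, 0, 0, 60, 0, 0, 40, 0, 0, 0, 60, 0, 0, 40, 0, 0, 0, 60, 0, 0, 30, 0, 0, 0, 60, 0, 0, 20, 0, 0, 0, 60, 0, 0, 8, 0, 0, 0, 60, 0, 0, 0, 0, 0, 0, 60, 0, 0, 0, 0, 0, 0, 0, 0, 0, 0, 0, 0, 0, 0, 0, 0, 0, 0, 0, 0, 0, 0, 0, 0, 0, 0, 0, 0],
  "newtons": 55
}}

```text
time: 9.9
eef_pos: [0.5334, 0.2722, 0.0694]
ee_rot: [-0.0, 1.0, 0.0, 0.001]
ft_force: [0.2, -0.7, -0.5]
gripper_width: 0.0304
finger_force: 0.0
```

{"op": "move_arm", "data": {
  "moves": [0, 0, 0, 0, 0, 0, 0, 0, 0, 0, 0, 0, 0, 0, 0, 0, 0, 0, 0, 0, 0]
}}

```text
time: 10.2
eef_pos: [0.5334, 0.2728, 0.0691]
ee_rot: [0.0, 1.0, 0.001, 0.001]
ft_force: [-0.7, 3.8, 2.8]
gripper_width: 0.0131
finger_force: 55.0
```

{"op": "move_arm", "data": {
  "moves": [0, 0, -6, 0, 0, 0, 0, 0, 0, -14, 0, 0, 0, 0, 0, 0, -22, 0, 0, 0, 0, 0, 0, -30, 0, 0, 0, 0, 0, 0, -35, 0, 0, 0, 0, 0, 0, -38, 0, 0, 0, 0, 0, 0, -38, 0, 0, 0, 0, 0, 0, -35, 0, 0, 0, 0, 0, 0, -30, 0, 0, 0, 0, 0, 0, -22, 0, 0, 0, 0, 0, 0, -14, 0, 0, 0, 0, 0, 0, -6, 0, 0, 0, 0]
}}

```text
time: 11.4
eef_pos: [0.533, 0.2718, 0.36]
ee_rot: [0.0, 1.0, 0.0, 0.001]
ft_force: [-0.8, -0.6, -4.5]
gripper_width: 0.0135
finger_force: 55.0
```

{"op": "move_arm", "data": {
  "moves": [0, -6, 0, 0, 0, 0, 0, -3, -14, 0, 0, 0, 0, 0, -5, -22, 0, 0, 0, 0, 0, -5, -30, 0, 0, 0, 0, 0, -5, -36, 0, 0, 0, 0, 0, -5, -38, 0, 0, 0, 0, 0, -5, -38, 0, 0, 0, 0, 0, -5, -38, 0, 0, 0, 0, 0, -5, -38, 0, 0, 0, 0, 0, -5, -36, 0, 0, 0, 0, 0, -4, -34, 0, 0, 0, 0, 0, 0, -30, 0, 0, 0, 0, 0]
}}

```text
time: 12.6
eef_pos: [0.5791, -0.0909, 0.3569]
ee_rot: [0.0, 1.0, -0.0, -0.001]
ft_force: [-0.3, 0.9, -4.7]
gripper_width: 0.0131
finger_force: 55.0
```

{"op": "move_arm", "data": {
  "moves": [0, -22, 0, 0, 0, 0.02, 0, 0, -14, 0, 0, 0, 0.04, 0, 0, -7, 0, 0, 0, 0.06, 0, 0, 0, 0, 0, 0, 0.08, 0, 0, 0, 0, 0, 0, 0.1, 0, 0, 0, 0, 0, 0, 0.12, 0, 0, 0, 0, 0, 0, 0.12, 0, 0, 0, 0, 0, 0, 0.12, 0, 0, 0, 0, 0, 0, 0.12, 0, 0, 0, 0, 0, 0, 0.12, 0, 0, 0, 0, 0, 0, 0.12, 0, 0, 0, 0, 0, 0, 0.12, 0]
}}

```text
time: 13.8
eef_pos: [0.5786, -0.131, 0.3576]
ee_rot: [0.542, 0.84, -0.0, -0.001]
ft_force: [0.5, -0.1, -5.2]
gripper_width: 0.0136
finger_force: 55.0
```

{"op": "move_arm", "data": {
  "moves": [0, 0, 0, 0, 0, 0.12, 0, 0, 0, 0, 0, 0, 0.12, 0, 0, 0, 0, 0, 0, 0.12, 0, 0, 0, 0, 0, 0, 0.12, 0, 0, 0, 0, 0, 0, 0.12, 0, 0, 0, 0, 0, 0, 0.12, 0, 0, 0, 0, 0, 0, 0.12, 0, 0, 0, 0, 0, 0, 0.12, 0, 0, 0, 0, 0, 0, 0.12, 0, 0, 0, 0, 0, 0, 0.12, 0, 0, 0, 0, 0, 0, 0.08, 0, 0, 0, 0, 0, 0, 0.056, 0]
}}

```text
time: 15.0
eef_pos: [0.5786, -0.1311, 0.3575]
ee_rot: [0.946, 0.325, -0.001, -0.0]
ft_force: [0.5, 0.1, -5.4]
gripper_width: 0.013
finger_force: 55.0
```

```bash
python3 - <<'E'
from h import *
o=get_obs();print(o["time"],o["eef_pos"],o["qpos"].round(2),o["gripper_width"],R.from_quat(o["ee_rot"]).as_matrix().round(3).tolist())
im,d,w=wshot("w6");
E
```

```text
15.0 [ 0.57860258 -0.13105682  0.35754756] [-0.23  0.2   1.52 -0.    1.42  0.68] 0.012955862205816931 [[0.789, 0.614, -0.002], [0.614, -0.789, 0.0], [-0.001, -0.001, -1.0]]
```

View pics/w6.png

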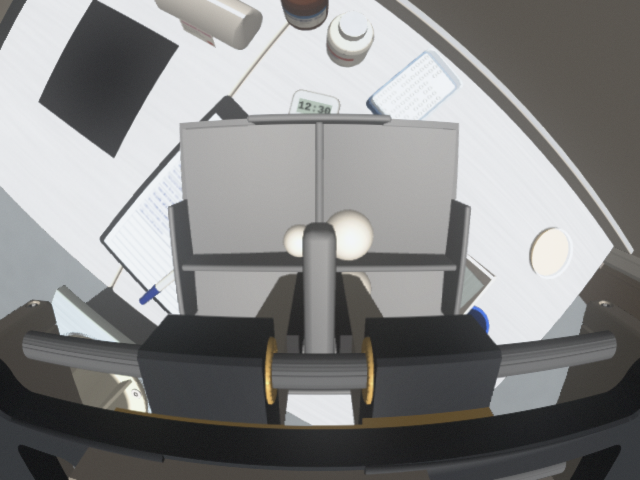

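Both large balls and the small one are still in the tray. The yaw overshot by 7°. I'll print the tipping rows for bay A towards −y over the hopper.

```bash
cat >> h.py <<'E'
def rows(p1,R1,n,g=0,p0=None,R0=None):
    o=get_obs();p0=o["eef_pos"] if p0 is None else np.array(p0);R0=R.from_quat(o["ee_rot"]) if R0 is None else R0
    p1=np.array(p1);dv=(R0.inv()*R1).as_rotvec();pp,RR=p0,R0;out=[]
    for i in range(1,n+1):
        s=i/n;P=p0+s*(p1-p0);Q=R0*R.from_rotvec(s*dv)
        a=np.round(RR.inv().apply(P-pp)*1000,1);b=np.round((RR.inv()*Q).as_rotvec(),3);out+=[*a,*b,g]
        pp=pp+RR.apply(a/1000);RR=RR*R.from_rotvec(b)
    print([float(x) for x in out]);return P,Q
def down(yaw,tilt=0,axis=(1,0,0)):  # tool x at world angle yaw, z down, then tilt about world axis
    x=np.array([np.cos(yaw),np.sin(yaw),0]);z=np.array([0,0,-1.]);M=np.c_[x,np.cross(z,x),z]
    return R.from_rotvec(tilt*np.array(axis,float))*R.from_matrix(M)
E
python3 - <<'E'
from h import *
D=np.deg2rad
rows([.580,-.137,.282],down(D(45),D(22)),12)
E
```

```text
[-0.2, 0.5, 6.3, 0.024, 0.021, -0.01, 0.0, -0.4, 0.6, 6.3, 0.024, 0.021, -0.011, 0.0, -0.4, 0.8, 6.2, 0.024, 0.022, -0.01, 0.0, -0.7, 0.9, 6.3, 0.024, 0.021, -0.011, 0.0, -0.7, 1.0, 6.1, 0.024, 0.021, -0.01, 0.0, -0.9, 1.2, 6.2, 0.023, 0.021, -0.011, 0.0, -1.1, 1.3, 6.1, 0.024, 0.022, -0.01, 0.0, -1.2, 1.5, 6.0, 0.024, 0.021, -0.011, 0.0, -1.3, 1.6, 6.0, 0.024, 0.021, -0.01, 0.0, -1.5, 1.7, 5.9, 0.024, 0.021, -0.011, 0.0, -1.7, 1.8, 5.8, 0.024, 0.022, -0.01, 0.0, -1.7, 2.0, 5.8, 0.024, 0.021, -0.011, 0.0]
```

{"op": "move_arm", "data": {
  "moves": [-0.2, 0.5, 6.3, 0.024, 0.021, -0.01, 0, -0.4, 0.6, 6.3, 0.024, 0.021, -0.011, 0, -0.4, 0.8, 6.2, 0.024, 0.022, -0.01, 0, -0.7, 0.9, 6.3, 0.024, 0.021, -0.011, 0, -0.7, 1, 6.1, 0.024, 0.021, -0.01, 0, -0.9, 1.2, 6.2, 0.023, 0.021, -0.011, 0, -1.1, 1.3, 6.1, 0.024, 0.022, -0.01, 0, -1.2, 1.5, 6, 0.024, 0.021, -0.011, 0, -1.3, 1.6, 6, 0.024, 0.021, -0.01, 0, -1.5, 1.7, 5.9, 0.024, 0.021, -0.011, 0, -1.7, 1.8, 5.8, 0.024, 0.022, -0.01, 0, -1.7, 2, 5.8, 0.024, 0.021, -0.011, 0]
}}

```text
time: 16.25
eef_pos: [0.5804, -0.1374, 0.282]
ee_rot: [0.905, 0.379, 0.073, -0.177]
ft_force: [-0.4, -0.3, -5.0]
gripper_width: 0.0136
finger_force: 55.0
```

{"op": "move_arm", "data": {
  "moves": [0, 0, 0, 0, 0, 0, 0, 0, 0, 0, 0, 0, 0, 0, 0, 0, 0, 0, 0, 0, 0, 0, 0, 0, 0, 0, 0, 0, 0, 0, 0, 0, 0, 0, 0, 0, 0, 0, 0, 0, 0, 0, 0, 0, 0, 0, 0, 0, 0, 0, 0, 0, 0, 0, 0, 0, 0, 0, 0, 0, 0, 0, 0, 0, 0, 0, 0, 0, 0, 0]
}}

```text
time: 17.25
eef_pos: [0.5809, -0.137, 0.2829]
ee_rot: [0.905, 0.379, 0.073, -0.176]
ft_force: [-0.5, 0.2, -4.7]
gripper_width: 0.0136
finger_force: 55.0
```

```bash
python3 - <<'E'
from h import *
o=get_obs();print(o["time"],o["eef_pos"],o["gripper_width"],R.from_quat(o["ee_rot"]).as_matrix().round(3).tolist())
im,d,w=wshot("w7");s,_=get_image("scene");t,_=get_image("side")
A=cv2.resize(s[150:330,270:430],(400,450));B=cv2.resize(im,(400,300))
C=np.zeros((450,800,3),np.uint8);C[:,:400]=A;C[:300,400:]=B
cv2.imwrite("pics/c7.png",C)
E
```

```text
17.25 [ 0.58087066 -0.13696854  0.28290575] 0.013559335922585472 [[0.702, 0.712, -0.001], [0.661, -0.65, 0.374], [0.266, -0.263, -0.927]]
```

View pics/c7.png

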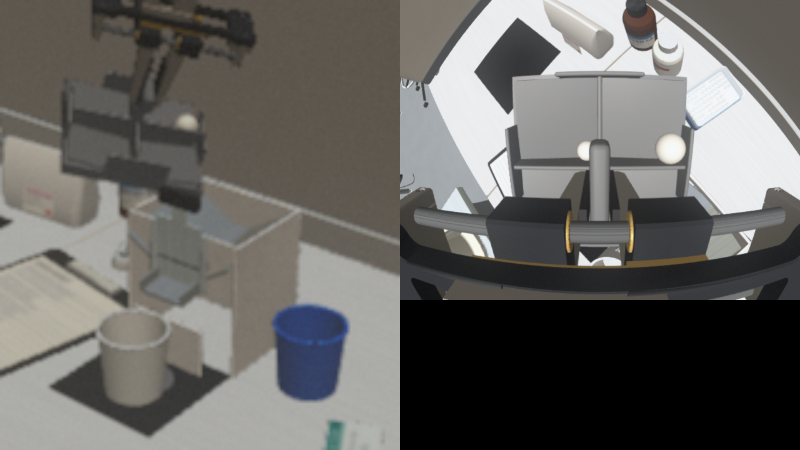

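Ball A has left its bay, and ball B is held by its wall (670,150). The cup seems to have shifted on its mat, so I'll check that later. Now I'll level the tray and turn to bay B.

```bash
python3 - <<'E'
from h import *
D=np.deg2rad
p,q=rows([.580,-.131,.35],down(D(45)),12)
p,q=rows([.580,-.131,.35],down(D(0)),9,p0=p,R0=q)
p,q=rows([.580,-.131,.35],down(D(-45)),9,p0=p,R0=q)
E
```

```text
[1.8, -1.8, -5.0, -0.023, -0.023, 0.001, 0.0, 1.6, -1.8, -5.1, -0.022, -0.022, 0.0, 0.0, 1.5, -1.6, -5.1, -0.023, -0.023, 0.001, 0.0, 1.5, -1.5, -5.3, -0.022, -0.023, 0.001, 0.0, 1.3, -1.4, -5.2, -0.023, -0.022, 0.0, 0.0, 1.1, -1.3, -5.4, -0.023, -0.023, 0.001, 0.0, 1.1, -1.1, -5.4, -0.022, -0.022, 0.0, 0.0, 0.9, -1.0, -5.4, -0.023, -0.023, 0.001, 0.0, 0.8, -0.9, -5.5, -0.022, -0.023, 0.001, 0.0, 0.7, -0.8, -5.5, -0.023, -0.022, 0.0, 0.0, 0.5, -0.7, -5.6, -0.022, -0.023, 0.001, 0.0, 0.5, -0.5, -5.5, -0.023, -0.023, 0.001, 0.0]
[0.0, 0.0, 0.0, 0.0, 0.0, 0.087, 0.0, 0.0, 0.0, 0.0, 0.0, 0.0, 0.088, 0.0, 0.0, 0.0, 0.0, 0.0, 0.0, 0.087, 0.0, 0.0, 0.0, 0.0, 0.0, 0.0, 0.087, 0.0, 0.0, 0.0, 0.0, 0.0, 0.0, 0.087, 0.0, 0.0, 0.0, 0.0, 0.0, 0.0, 0.088, 0.0, 0.0, 0.0, 0.0, 0.0, -0.0, 0.087, 0.0, 0.0, 0.0, 0.0, 0.0, -0.0, 0.087, 0.0, 0.0, 0.0, 0.0, 0.0, -0.0, 0.087, 0.0]
[0.0, 0.0, 0.0, 0.0, 0.0, 0.087, 0.0, 0.0, 0.0, 0.0, 0.0, 0.0, 0.088, 0.0, 0.0, 0.0, 0.0, 0.0, 0.0, 0.087, 0.0, 0.0, 0.0, 0.0, 0.0, 0.0, 0.087, 0.0, 0.0, 0.0, 0.0, 0.0, 0.0, 0.087, 0.0, 0.0, 0.0, 0.0, 0.0, 0.0, 0.088, 0.0, 0.0, 0.0, 0.0, 0.0, 0.0, 0.087, 0.0, 0.0, 0.0, 0.0, 0.0, 0.0, 0.087, 0.0, 0.0, 0.0, 0.0, 0.0, 0.0, 0.087, 0.0]
```

{"op": "move_arm", "data": {
  "moves": [1.8, -1.8, -5, -0.023, -0.023, 0, 0, 1.6, -1.8, -5.1, -0.022, -0.022, 0, 0, 1.5, -1.6, -5.1, -0.023, -0.023, 0, 0, 1.5, -1.5, -5.3, -0.023, -0.023, 0, 0, 1.3, -1.4, -5.2, -0.023, -0.022, 0, 0, 1.1, -1.3, -5.4, -0.023, -0.023, 0, 0, 1.1, -1.1, -5.4, -0.023, -0.022, 0, 0, 0.9, -1, -5.4, -0.023, -0.023, 0, 0, 0.8, -0.9, -5.5, -0.022, -0.023, 0, 0, 0.7, -0.8, -5.5, -0.023, -0.022, 0, 0, 0.5, -0.7, -5.6, -0.022, -0.023, 0, 0, 0.5, -0.5, -5.5, -0.023, -0.023, 0, 0]
}}

```text
time: 18.6
eef_pos: [0.5798, -0.1306, 0.3505]
ee_rot: [0.923, 0.386, 0.001, 0.002]
ft_force: [-0.3, 0.7, -4.8]
gripper_width: 0.0135
finger_force: 55.0
```

{"op": "move_arm", "data": {
  "moves": [0, 0, 0, 0, 0, 0, 0, 0, 0, 0, 0, 0, 0, 0, 0, 0, 0, 0, 0, 0.05, 0, 0, 0, 0, 0, 0, 0.1, 0, 0, 0, 0, 0, 0, 0.1, 0, 0, 0, 0, 0, 0, 0.1, 0, 0, 0, 0, 0, 0, 0.1, 0, 0, 0, 0, 0, 0, 0.1, 0, 0, 0, 0, 0, 0, 0.1, 0, 0, 0, 0, 0, 0, 0.1, 0, 0, 0, 0, 0, 0, 0.1, 0, 0, 0, 0, 0, 0, 0.1, 0]
}}

```text
time: 19.8
eef_pos: [0.5796, -0.1312, 0.3494]
ee_rot: [0.997, -0.081, 0.001, 0.0]
ft_force: [-0.8, -0.3, -4.8]
gripper_width: 0.0137
finger_force: 55.0
```

{"op": "move_arm", "data": {
  "moves": [0, 0, 0, 0, 0, 0.1, 0, 0, 0, 0, 0, 0, 0.1, 0, 0, 0, 0, 0, 0, 0.1, 0, 0, 0, 0, 0, 0, 0.1, 0, 0, 0, 0, 0, 0, 0.1, 0, 0, 0, 0, 0, 0, 0.08, 0, 0, 0, 0, 0, 0, 0.041, 0, 0, 0, 0, 0, 0, 0, 0, 0, 0, 0, 0, 0, 0, 0, 0, 0, 0, 0, 0, 0, 0]
}}

```text
time: 20.8
eef_pos: [0.5798, -0.131, 0.3498]
ee_rot: [0.925, -0.379, 0.001, 0.0]
ft_force: [-0.3, 0.1, -4.1]
gripper_width: 0.0134
finger_force: 55.0
```

```bash
python3 - <<'E'
from h import *
D=np.deg2rad
o=get_obs();print(o["time"],o["eef_pos"],o["gripper_width"],R.from_quat(o["ee_rot"]).as_matrix().round(3).tolist())
wshot("w8")
rows([.580,-.137,.282],down(D(-45),D(22)),12)
E
```

```text
20.8 [ 0.5798179  -0.13102863  0.34980085] 0.01342195076828641 [[0.713, -0.702, 0.002], [-0.702, -0.713, -0.001], [0.003, -0.001, -1.0]]
[0.3, 0.4, 5.7, 0.023, -0.023, 0.001, 0.0, 0.5, 0.4, 5.6, 0.022, -0.023, 0.0, 0.0, 0.6, 0.6, 5.6, 0.023, -0.022, 0.001, 0.0, 0.8, 0.8, 5.6, 0.023, -0.023, 0.001, 0.0, 0.8, 0.8, 5.5, 0.022, -0.023, 0.0, 0.0, 1.0, 1.0, 5.5, 0.023, -0.023, 0.001, 0.0, 1.1, 1.1, 5.5, 0.023, -0.022, 0.001, 0.0, 1.3, 1.2, 5.4, 0.022, -0.023, 0.0, 0.0, 1.3, 1.4, 5.3, 0.023, -0.023, 0.001, 0.0, 1.5, 1.5, 5.3, 0.023, -0.023, 0.001, 0.0, 1.6, 1.5, 5.2, 0.022, -0.022, 0.0, 0.0, 1.7, 1.7, 5.1, 0.023, -0.023, 0.001, 0.0]
```

View pics/w8.png

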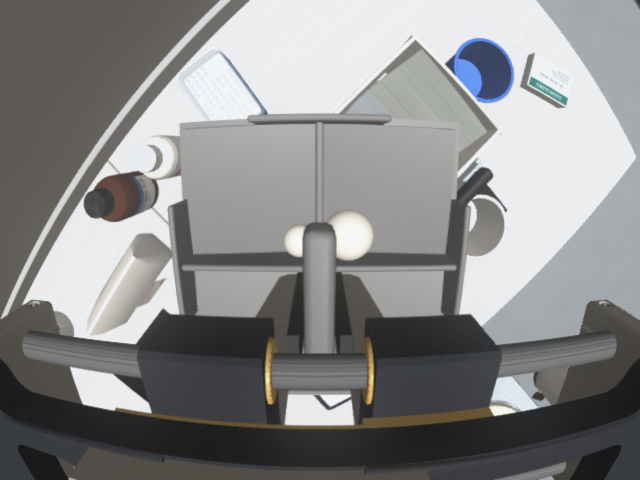

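Ball B sits in the upper right bay at (349,235), which now points at −y over the hopper. The small ball is at (298,240). Tipping now.

{"op": "move_arm", "data": {
  "moves": [0.3, 0.4, 5.7, 0.023, -0.023, 0, 0, 0.5, 0.4, 5.6, 0.022, -0.023, 0, 0, 0.6, 0.6, 5.6, 0.023, -0.022, 0, 0, 0.8, 0.8, 5.6, 0.023, -0.023, 0, 0, 0.8, 0.8, 5.5, 0.022, -0.023, 0, 0, 1, 1, 5.5, 0.023, -0.023, 0, 0, 1.1, 1.1, 5.5, 0.023, -0.022, 0, 0, 1.3, 1.2, 5.4, 0.022, -0.023, 0, 0, 1.3, 1.4, 5.3, 0.023, -0.023, 0, 0, 1.5, 1.5, 5.3, 0.023, -0.023, 0, 0, 1.6, 1.5, 5.2, 0.022, -0.022, 0, 0, 1.7, 1.7, 5.1, 0.023, -0.023, 0, 0]
}}

```text
time: 22.05
eef_pos: [0.5802, -0.1371, 0.2817]
ee_rot: [0.908, -0.372, -0.073, -0.177]
ft_force: [-0.8, 0.8, -5.1]
gripper_width: 0.0132
finger_force: 55.0
```

{"op": "move_arm", "data": {
  "moves": [0, 0, 0, 0, 0, 0, 0, 0, 0, 0, 0, 0, 0, 0, 0, 0, 0, 0, 0, 0, 0, 0, 0, 0, 0, 0, 0, 0, 0, 0, 0, 0, 0, 0, 0, 0, 0, 0, 0, 0, 0, 0, 0, 0, 0, 0, 0, 0, 0, 0, 0, 0, 0, 0, 0, 0, 0, 0, 0, 0, 0, 0, 0, 0, 0, 0, 0, 0, 0, 0]
}}

```text
time: 23.05
eef_pos: [0.5801, -0.1369, 0.2822]
ee_rot: [0.908, -0.372, -0.073, -0.176]
ft_force: [-0.4, 0.1, -4.7]
gripper_width: 0.0135
finger_force: 55.0
```

```bash
python3 - <<'E'
from h import *
D=np.deg2rad
o=get_obs();print(o["time"],o["eef_pos"],o["gripper_width"])
wshot("w9")
p,q=rows([.580,-.110,.36],down(D(-45)),12)
E
```

```text
23.05 [ 0.58014652 -0.13690916  0.28219405] 0.013536670526459526
[-3.2, -3.2, -5.2, -0.023, 0.023, 0.001, 0.0, -3.0, -3.1, -5.3, -0.022, 0.022, 0.0, 0.0, -3.0, -2.9, -5.4, -0.023, 0.023, 0.001, 0.0, -2.8, -2.9, -5.6, -0.023, 0.022, 0.0, 0.0, -2.7, -2.7, -5.7, -0.022, 0.023, 0.001, 0.0, -2.6, -2.5, -5.8, -0.023, 0.022, 0.001, 0.0, -2.4, -2.5, -6.0, -0.022, 0.023, 0.0, 0.0, -2.3, -2.3, -6.0, -0.023, 0.023, 0.001, 0.0, -2.2, -2.1, -6.2, -0.023, 0.022, 0.001, 0.0, -2.0, -2.0, -6.2, -0.022, 0.023, 0.0, 0.0, -1.9, -1.9, -6.3, -0.023, 0.022, 0.001, 0.0, -1.7, -1.7, -6.4, -0.023, 0.023, 0.0, 0.0]
```

View pics/w9.png

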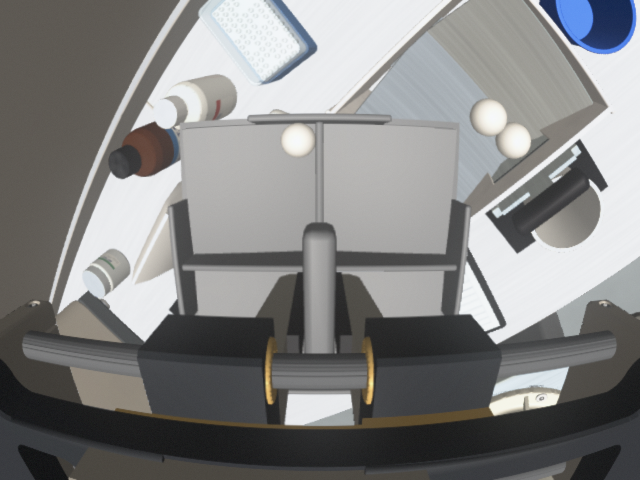

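Both large balls are in the hopper (490,117 and 514,140), and the small one is still in its bay. I'll level the tray, turn it and take it back.

{"op": "move_arm", "data": {
  "moves": [-3.2, -3.2, -5.2, -0.023, 0.023, 0, 0, -3, -3.1, -5.3, -0.022, 0.022, 0, 0, -3, -2.9, -5.4, -0.023, 0.023, 0, 0, -2.8, -2.9, -5.6, -0.023, 0.023, 0, 0, -2.7, -2.7, -5.7, -0.022, 0.023, 0, 0, -2.6, -2.5, -5.8, -0.023, 0.022, 0, 0, -2.4, -2.5, -6, -0.023, 0.023, 0, 0, -2.3, -2.3, -6, -0.023, 0.023, 0, 0, -2.2, -2.1, -6.2, -0.023, 0.023, 0, 0, -2, -2, -6.2, -0.022, 0.023, 0, 0, -1.9, -1.9, -6.3, -0.023, 0.022, 0, 0, -1.7, -1.7, -6.4, -0.023, 0.023, 0, 0]
}}

```text
time: 24.3
eef_pos: [0.5797, -0.1094, 0.3606]
ee_rot: [0.925, -0.379, 0.002, 0.002]
ft_force: [0.8, -0.2, -4.9]
gripper_width: 0.0134
finger_force: 55.0
```

{"op": "move_arm", "data": {
  "moves": [0, 0, 0, 0, 0, 0, 0, 0, 0, 0, 0, 0, -0.05, 0, 0, 0, 0, 0, 0, -0.1, 0, 0, 0, 0, 0, 0, -0.1, 0, 0, 0, 0, 0, 0, -0.1, 0, 0, 0, 0, 0, 0, -0.1, 0, 0, 0, 0, 0, 0, -0.1, 0, 0, 0, 0, 0, 0, -0.1, 0, 0, 0, 0, 0, 0, -0.08, 0, 0, 0, 0, 0, 0, -0.055, 0, 0, 0, 0, 0, 0, 0, 0]
}}

```text
time: 25.4
eef_pos: [0.5796, -0.1099, 0.3597]
ee_rot: [1.0, 0.004, 0.001, 0.001]
ft_force: [-0.7, -0.1, -4.2]
gripper_width: 0.0136
finger_force: 55.0
```

```bash
python3 - <<'E'
from h import *
o=get_obs();print(o["time"],o["eef_pos"],o["gripper_width"],o["qpos"].round(2),R.from_quat(o["ee_rot"]).as_matrix().round(3).tolist())
E
```

```text
25.4 [ 0.57963367 -0.10988927  0.35967611] 0.013623762548894688 [-0.19  0.19  1.53 -0.    1.42  1.37] [[1.0, 0.007, 0.001], [0.007, -1.0, -0.002], [0.001, 0.002, -1.0]]
```

{"op": "move_arm", "data": {
  "moves": [0, -6, 0, 0, 0, 0, 0, -3, -14, 0, 0, 0, 0, 0, -5, -22, 0, 0, 0, 0, 0, -5, -30, 0, 0, 0, 0, 0, -6, -36, 0, 0, 0, 0, 0, -6, -36, 0, 0, 0, 0, 0, -6, -36, 0, 0, 0, 0, 0, -6, -36, 0, 0, 0, 0, 0, -5, -36, 0, 0, 0, 0, 0, -5, -36, 0, 0, 0, 0, 0, -4, -30, 0, 0, 0, 0, 0, 0, -26, 0, 0, 0, 0, 0]
}}

```text
time: 26.6
eef_pos: [0.525, 0.2363, 0.3592]
ee_rot: [1.0, 0.003, 0.001, 0.001]
ft_force: [1.1, -0.3, -4.4]
gripper_width: 0.014
finger_force: 55.0
```

{"op": "move_arm", "data": {
  "moves": [0, -20, 0, 0, 0, 0, 0, 0, -12, 4, 0, 0, 0, 0, 0, -5, 10, 0, 0, 0, 0, 0, 0, 18, 0, 0, 0, 0, 0, 0, 26, 0, 0, 0, 0, 0, 0, 34, 0, 0, 0, 0, 0, 0, 34, 0, 0, 0, 0, 0, 0, 34, 0, 0, 0, 0, 0, 0, 34, 0, 0, 0, 0, 0, 0, 26, 0, 0, 0, 0, 0, 0, 20, 0, 0, 0, 0, 0, 0, 15, 0, 0, 0, 0]
}}

```text
time: 27.8
eef_pos: [0.5258, 0.269, 0.1019]
ee_rot: [1.0, 0.003, -0.0, 0.002]
ft_force: [0.6, -0.5, -4.3]
gripper_width: 0.0136
finger_force: 55.0
```

{"op": "move_arm", "data": {
  "moves": [0, 0, 10, 0, 0, 0, 0, 0, 0, 8, 0, 0, 0, 0, 0, 0, 5, 0, 0, 0, 0, 0, 0, 3, 0, 0, 0, 0, 0, 0, 2, 0, 0, 0, 0, 0, 0, 2, 0, 0, 0, 0, 0, 0, 0, 0, 0, 0, 0]
}}

```text
time: 28.5
eef_pos: [0.5269, 0.2701, 0.0741]
ee_rot: [1.0, 0.003, 0.001, 0.001]
ft_force: [-0.5, 0.9, -4.7]
gripper_width: 0.0136
finger_force: 55.0
```

{"op": "move_arm", "data": {
  "moves": [0, 0, 2, 0, 0, 0, 0, 0, 0, 2, 0, 0, 0, 0, 0, 0, 1, 0, 0, 0, 0, 0, 0, 1, 0, 0, 0, 0, 0, 0, 0, 0, 0, 0, 0]
}}

```text
time: 29.0
eef_pos: [0.5269, 0.27, 0.0691]
ee_rot: [1.0, 0.003, 0.001, 0.001]
ft_force: [-2.9, -2.8, 9.3]
gripper_width: 0.0136
finger_force: 55.0
```

{"op": "move_arm", "data": {
  "moves": [0, 0, 0, 0, 0, 0, 50, 0, 0, 0, 0, 0, 0, 60, 0, 0, 0, 0, 0, 0, 60, 0, 0, -10, 0, 0, 0, 60, 0, 0, -25, 0, 0, 0, 60, 0, 0, -40, 0, 0, 0, 60, 0, 0, -40, 0, 0, 0, 60, 0, 0, -40, 0, 0, 0, 60, 0, 0, -40, 0, 0, 0, 60, 0, 0, -40, 0, 0, 0, 60, 0, 0, -20, 0, 0, 0, 60, 0, 0, 0, 0, 0, 0, 60]
}}

```text
time: 30.2
eef_pos: [0.5277, 0.2714, 0.3272]
ee_rot: [1.0, 0.003, 0.004, -0.0]
ft_force: [0.1, -0.0, -0.1]
gripper_width: 0.0597
finger_force: 0.0
```

```bash
python3 - <<'E'
from h import *
D=np.deg2rad
o=get_obs();print(o["time"],o["eef_pos"],o["gripper_width"])
im,d,w=wshot("w10")
m=(w[...,2]>.085)&(w[...,2]<.115)&(np.hypot(w[...,0]-.527,w[...,1]-.27)<.07);print("handle",m.sum(),mar(w[m]),np.percentile(w[m][:,2],[5,95]))
g=im.astype(int).mean(2);m=(g>170)&(w[...,2]>.015)&(w[...,2]<.06)&(np.hypot(w[...,0]-.527,w[...,1]-.27)<.09);print("small",m.sum(),np.median(w[m],0))
s,d=get_image("scene");W=world("scene",d);print("cup scene",cupfit(W,(.44,-.25),.1))
p,q=rows([.515,.0,.34],down(D(90)),12,60)
E
```

```text
30.2 [0.52773861 0.27137799 0.32721824] 0.05965153157801984
handle 808 ((0.5279898047447205, 0.26970022916793823), (0.07036825269460678, 0.013477219268679619), 0.2897200882434845) [0.09110623 0.09572943]
small 103 [0.54061418 0.28231868 0.02763638]
cup scene (array([ 0.41958723, -0.26167126]), np.float64(0.03997454064646021), 167)
[-1.1, 22.5, -1.4, 0.0, 0.0, -0.13, 60.0, -4.0, 22.3, -1.4, 0.001, 0.0, -0.131, 60.0, -6.8, 21.5, -1.4, -0.0, 0.0, -0.13, 60.0, -9.6, 20.4, -1.4, 0.0, -0.0, -0.13, 60.0, -12.1, 19.0, -1.4, 0.0, 0.0, -0.131, 60.0, -14.6, 17.3, -1.4, 0.001, 0.0, -0.13, 60.0, -16.6, 15.2, -1.4, -0.0, 0.0, -0.13, 60.0, -18.5, 12.9, -1.4, 0.0, 0.0, -0.131, 60.0, -20.0, 10.5, -1.4, 0.001, 0.0, -0.13, 60.0, -21.2, 7.7, -1.5, -0.0, 0.0, -0.13, 60.0, -22.0, 4.9, -1.4, 0.0, 0.0, -0.131, 60.0, -22.5, 2.0, -1.4, 0.0, 0.0, -0.13, 60.0]
```

The tray is set level at (0.528, 0.270) with the small ball inside. The cup has been knocked to about (0.42, −0.258), so I'll regrasp it and put it back on the mark first.

```bash
python3 - <<'E'
from h import *
D=np.deg2rad
p,q=rows([.47,.02,.32],down(D(90)),12,40)
p,q=rows([.42,-.215,.28],down(D(180)),12,40,p0=p,R0=q)
E
```

```text
[-4.8, 20.8, 0.3, 0.0, 0.0, -0.13, 40.0, -7.5, 20.1, 0.2, 0.001, 0.0, -0.131, 40.0, -10.0, 18.9, 0.3, -0.0, 0.0, -0.13, 40.0, -12.4, 17.4, 0.3, 0.0, -0.0, -0.13, 40.0, -14.6, 15.7, 0.2, 0.0, 0.0, -0.131, 40.0, -16.5, 13.6, 0.3, 0.001, 0.0, -0.13, 40.0, -18.1, 11.4, 0.2, -0.0, 0.0, -0.13, 40.0, -19.4, 9.0, 0.2, 0.0, 0.0, -0.131, 40.0, -20.4, 6.3, 0.3, 0.001, 0.0, -0.13, 40.0, -21.1, 3.7, 0.2, -0.0, 0.0, -0.13, 40.0, -21.4, 0.8, 0.3, 0.0, 0.0, -0.131, 40.0, -21.3, -1.9, 0.2, 0.0, 0.0, -0.13, 40.0]
[-19.6, -4.2, 3.3, -0.0, 0.0, -0.131, 40.0, -18.9, -6.7, 3.4, -0.0, 0.0, -0.131, 40.0, -17.8, -9.0, 3.3, -0.0, 0.0, -0.131, 40.0, -16.5, -11.4, 3.3, -0.0, 0.0, -0.131, 40.0, -14.9, -13.4, 3.4, -0.0, 0.0, -0.13, 40.0, -13.0, -15.2, 3.3, -0.0, 0.0, -0.131, 40.0, -10.9, -16.8, 3.3, -0.0, 0.0, -0.131, 40.0, -8.6, -18.1, 3.4, -0.0, 0.0, -0.131, 40.0, -6.2, -19.0, 3.3, -0.0, 0.0, -0.131, 40.0, -3.6, -19.7, 3.3, -0.0, 0.0, -0.131, 40.0, -1.1, -20.0, 3.4, -0.0, 0.0, -0.131, 40.0, 1.6, -20.0, 3.3, -0.0, 0.0, -0.131, 40.0]
```

{"op": "move_arm", "data": {
  "moves": [-4.8, 20.8, 0.3, 0, 0, -0.13, 40, -7.5, 20.1, 0.2, 0, 0, -0.131, 40, -10, 18.9, 0.3, 0, 0, -0.13, 40, -12.4, 17.4, 0.3, 0, 0, -0.13, 40, -14.6, 15.7, 0.2, 0, 0, -0.131, 40, -16.5, 13.6, 0.3, 0, 0, -0.13, 40, -18.1, 11.4, 0.2, 0, 0, -0.13, 40, -19.4, 9, 0.2, 0, 0, -0.131, 40, -20.4, 6.3, 0.3, 0, 0, -0.13, 40, -21.1, 3.7, 0.2, 0, 0, -0.13, 40, -21.4, 0.8, 0.3, 0, 0, -0.131, 40, -21.3, -1.9, 0.2, 0, 0, -0.13, 40]
}}

```text
time: 31.5
eef_pos: [0.4689, 0.0193, 0.3185]
ee_rot: [0.705, 0.709, -0.001, 0.0]
ft_force: [0.9, 0.8, -0.5]
gripper_width: 0.04
finger_force: 0.0
```

{"op": "move_arm", "data": {
  "moves": [-19.6, -4.2, 3.3, 0, 0, -0.131, 40, -18.9, -6.7, 3.4, 0, 0, -0.131, 40, -17.8, -9, 3.3, 0, 0, -0.131, 40, -16.5, -11.4, 3.3, 0, 0, -0.131, 40, -14.9, -13.4, 3.4, 0, 0, -0.13, 40, -13, -15.2, 3.3, 0, 0, -0.131, 40, -10.9, -16.8, 3.3, 0, 0, -0.131, 40, -8.6, -18.1, 3.4, 0, 0, -0.131, 40, -6.2, -19, 3.3, 0, 0, -0.131, 40, -3.6, -19.7, 3.3, 0, 0, -0.131, 40, -1.1, -20, 3.4, 0, 0, -0.131, 40, 1.6, -20, 3.3, 0, 0, -0.131, 40]
}}

```text
time: 32.7
eef_pos: [0.4189, -0.2153, 0.2789]
ee_rot: [-0.003, 1.0, -0.0, -0.001]
ft_force: [-0.2, -0.0, -0.1]
gripper_width: 0.04
finger_force: 0.0
```

{"op": "move_arm", "data": {
  "moves": [0, 0, 0, 0, 0, 0, 40, 0, 0, 0, 0, 0, 0, 40]
}}

```text
time: 32.9
eef_pos: [0.4194, -0.2145, 0.2796]
ee_rot: [0.002, 1.0, -0.0, -0.0]
ft_force: [-0.1, 0.3, -0.1]
gripper_width: 0.0399
finger_force: 0.0
```

```bash
python3 - <<'E'
from h import *
D=np.deg2rad
o=get_obs();print(o["time"],o["eef_pos"],R.from_quat(o["ee_rot"]).as_matrix().round(3).tolist())
im,d,w=wshot("w11")
c,r,n=cupfit(w,(.42,-.258));print(c,r,n)
p,q=rows([c[0],c[1]+.034,.2],down(D(180)),3,40)
rows([c[0],c[1]+.034,.058],down(D(180)),6,40,p0=p,R0=q)
E
```

```text
32.9 [ 0.41942576 -0.21452885  0.27955679] [[-1.0, 0.005, -0.0], [0.005, 1.0, -0.001], [0.0, -0.001, -1.0]]
[ 0.42154181 -0.25798246] 0.03967076471353014 1462
[-0.6, -3.2, 26.7, -0.0, 0.0, -0.001, 40.0, -0.6, -3.2, 26.6, -0.001, 0.0, -0.001, 40.0, -0.6, -3.2, 26.7, -0.0, 0.0, -0.002, 40.0]
[0.0, -0.0, 23.7, 0.0, 0.0, -0.0, 40.0, 0.0, -0.0, 23.6, 0.0, 0.0, -0.0, 40.0, 0.0, -0.0, 23.7, 0.0, 0.0, -0.0, 40.0, 0.0, -0.0, 23.7, 0.0, 0.0, -0.0, 40.0, 0.0, -0.0, 23.6, 0.0, 0.0, -0.0, 40.0, 0.0, -0.0, 23.7, 0.0, 0.0, -0.0, 40.0]
```

{"op": "move_arm", "data": {
  "moves": [-0.6, -3.2, 26, 0, 0, 0, 40, -0.6, -3.2, 27, 0, 0, 0, 40, -0.6, -3.2, 27, 0, 0, 0, 40, 0, 0, 30, 0, 0, 0, 40, 0, 0, 40, 0, 0, 0, 40, 0, 0, 35, 0, 0, 0, 40, 0, 0, 25, 0, 0, 0, 40, 0, 0, 12, 0, 0, 0, 40, 0, 0, 0, 0, 0, 0, 0, 0, 0, 0, 0, 0, 0, 0, 0, 0, 0, 0, 0, 0, 0, 0, 0, 0, 0, 0, 0, 0],
  "newtons": 20
}}

```text
time: 34.15
eef_pos: [0.4232, -0.2253, 0.0601]
ee_rot: [0.0, 1.0, -0.002, 0.002]
ft_force: [0.1, 1.8, 1.2]
gripper_width: 0.0104
finger_force: 0.8
```

{"op": "move_arm", "data": {
  "moves": [0, 0, 0, 0, 0, 0, 0, 0, 0, -1.5, 0, 0, 0, 0, 0, 0, -1.5, 0, 0, 0, 0, -4, 2, 0, 0, 0, 0, 0, -5, 2, 0, 0, 0, 0, 0, -5, 2, 0, 0, 0, 0, 0, -5, 2, 0, 0, 0, 0, 0, -4, 0, 0, 0, 0, 0, 0, 0, 0, 0, 0, 0, 0, 0]
}}

```text
time: 35.05
eef_pos: [0.4461, -0.217, 0.0619]
ee_rot: [-0.0, 1.0, -0.001, 0.001]
ft_force: [-1.2, 1.5, 1.4]
gripper_width: 0.006
finger_force: 19.8
```

{"op": "move_arm", "data": {
  "moves": [0, 0, 2, 0, 0, 0, 0, 0, 0, 1.5, 0, 0, 0, 0, 0, 0, 0, 0, 0, 0, 0]
}}

```text
time: 35.35
eef_pos: [0.4459, -0.216, 0.0593]
ee_rot: [0.0, 1.0, -0.0, 0.001]
ft_force: [-2.0, 10.3, 18.8]
gripper_width: 0.0071
finger_force: 20.2
```

{"op": "move_arm", "data": {
  "moves": [0, 0, -1, 0, 0, 0, 0, 0, 0, 0, 0, 0, 0, 20, 0, 0, 0, 0, 0, 0, 34, 0, 0, 0, 0, 0, 0, 34, 0, 0, -15, 0, 0, 0, 34, 0, 0, -30, 0, 0, 0, 34, 0, 0, -40, 0, 0, 0, 34, 0, 0, -40, 0, 0, 0, 34, 0, 0, -40, 0, 0, 0, 50, 0, 0, -35, 0, 0, 0, 50, 0, 0, 0, 0, 0, 0, 50]
}}

```text
time: 36.45
eef_pos: [0.4475, -0.2179, 0.2641]
ee_rot: [0.0, 1.0, -0.003, 0.005]
ft_force: [-0.1, -0.5, -0.1]
gripper_width: 0.0497
finger_force: 0.0
```

```bash
python3 - <<'E'
from h import *
D=np.deg2rad
o=get_obs();print(o["time"],o["eef_pos"])
im,d,w=wshot("w12");print(cupfit(w,(.4456,-.25)))
m=(w[...,2]>.2)&(w[...,2]<.23)&(np.hypot(w[...,0]-.513,w[...,1]+.247)<.045);print(m.sum(),mar(w[m]))
p,q=rows([.5125,-.2475,.29],down(D(90)),12,50)
E
```

```text
36.45 [ 0.44746839 -0.21794712  0.26411423]
(array([ 0.44242056, -0.24893612]), np.float64(0.0396948700799926), 1423)
935 ((0.5083476305007935, -0.23964080214500427), (0.0380367711186409, 0.007927206344902515), 88.6390609741211)
[-5.5, -2.5, -2.3, 0.0, 0.001, 0.131, 50.0, -5.8, -1.8, -2.4, 0.0, 0.0, 0.131, 50.0, -6.0, -1.0, -2.3, 0.0, 0.001, 0.131, 50.0, -6.1, -0.2, -2.3, 0.0, 0.001, 0.131, 50.0, -6.0, 0.6, -2.4, 0.0, 0.0, 0.13, 50.0, -6.0, 1.4, -2.3, 0.001, 0.001, 0.131, 50.0, -5.6, 2.1, -2.4, -0.0, 0.001, 0.131, 50.0, -5.4, 2.8, -2.3, -0.0, 0.0, 0.131, 50.0, -4.9, 3.5, -2.4, -0.0, 0.001, 0.131, 50.0, -4.5, 4.2, -2.4, 0.0, 0.001, 0.131, 50.0, -3.8, 4.7, -2.3, 0.0, 0.001, 0.131, 50.0, -3.2, 5.1, -2.4, 0.0, 0.0, 0.131, 50.0]
```

The cup is back within about 3 mm of the mark. Next, over the gate handle.

{"op": "move_arm", "data": {
  "moves": [-5.5, -2.5, -3, 0, 0, 0.131, 50, -5.8, -1.8, -3, 0, 0, 0.131, 50, -6, -1, -3, 0, 0, 0.131, 50, -6.1, -0.2, -3, 0, 0, 0.131, 50, -6, 0.6, -3, 0, 0, 0.13, 50, -6, 1.4, -3, 0, 0, 0.131, 50, -5.6, 2.1, -3, 0, 0, 0.131, 50, -5.4, 2.8, -3, 0, 0, 0.131, 50, -4.9, 3.5, -3, 0, 0, 0.131, 50, -4.5, 4.2, -3, 0, 0, 0.131, 50, -3.8, 4.7, -3, 0, 0, 0.131, 50, -3.2, 5.1, -3, 0, 0, 0.131, 50]
}}

```text
time: 37.7
eef_pos: [0.5107, -0.2466, 0.2935]
ee_rot: [0.709, 0.705, -0.001, 0.0]
ft_force: [-0.5, -0.4, -0.7]
gripper_width: 0.0504
finger_force: 0.0
```

{"op": "move_arm", "data": {
  "moves": [0, 0, 0, 0, 0, 0, 50, 0, 0, 0, 0, 0, 0, 50]
}}

```text
time: 37.9
eef_pos: [0.5106, -0.2465, 0.2941]
ee_rot: [0.706, 0.708, -0.001, 0.0]
ft_force: [0.7, -0.1, -0.5]
gripper_width: 0.0501
finger_force: 0.0
```

```bash
python3 - <<'E'
from h import *
D=np.deg2rad
o=get_obs();print(o["time"],o["eef_pos"],R.from_quat(o["ee_rot"]).as_matrix().round(3).tolist())
im,d,w=wshot("w13")
m=(w[...,2]>.205)&(w[...,2]<.225)&(np.hypot(w[...,0]-.513,w[...,1]+.247)<.045);print(m.sum(),mar(w[m]),np.percentile(w[m][:,2],[5,50,95]))
m=(w[...,2]>.163)&(w[...,2]<.178)&(w[...,0]>.48)&(w[...,0]<.7)&(w[...,1]<-.12)&(w[...,1]>-.4);print(mar(w[m]))
E
```

```text
37.9 [ 0.51062683 -0.24648758  0.29409679] [[-0.004, 1.0, -0.0], [1.0, 0.004, -0.001], [-0.001, -0.0, -1.0]]
1299 ((0.5135667324066162, -0.2479492872953415), (0.011725233867764473, 0.05507129803299904), 1.4069596529006958) [0.21642181 0.21994175 0.22135074]
((0.5787675380706787, -0.24705496430397034), (0.137357696890831, 0.16051365435123444), 1.5793330669403076)
```

View pics/w13.png

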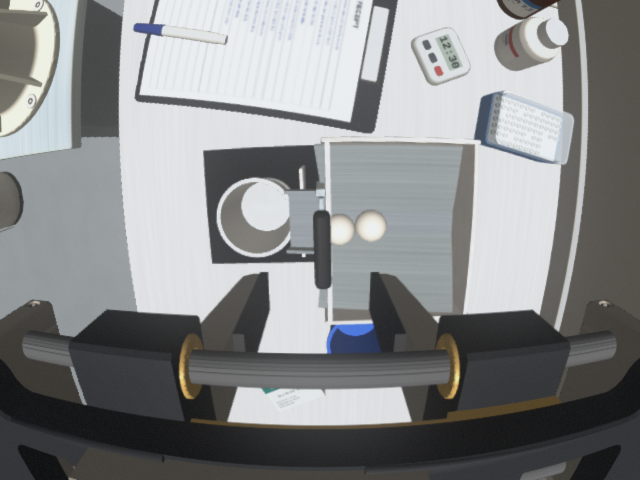

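The balls wait at the gate (342,228 and 371,225). The bar is at (0.5136, −0.248) and the cup is under the spout. I'll grasp the bar.

{"op": "move_arm", "data": {
  "moves": [-1.5, 3, 15, 0, 0, -0.028, 50, 0, 0, 25, 0, 0, 0, 44, 0, 0, 25, 0, 0, 0, 44, 0, 0, 20, 0, 0, 0, 44, 0, 0, 12, 0, 0, 0, 44, 0, 0, 5, 0, 0, 0, 44, 0, 0, 0, 0, 0, 0, 44, 0, 0, 0, 0, 0, 0, 0, 0, 0, 0, 0, 0, 0, 0, 0, 0, 0, 0, 0, 0, 0, 0, 0, 0, 0, 0, 0, 0, 0, 0, 0, 0, 0, 0, 0],
  "newtons": 50
}}

```text
time: 39.15
eef_pos: [0.513, -0.2486, 0.1941]
ee_rot: [0.697, 0.717, -0.001, 0.001]
ft_force: [-7.8, -1.2, 8.2]
gripper_width: 0.0115
finger_force: 50.0
```

{"op": "move_arm", "data": {
  "moves": [0, 0, 0, 0, 0, 0, 0, 0, 0, 0, 0, 0, 0, 0]
}}

```text
time: 39.35
eef_pos: [0.513, -0.2486, 0.1941]
ee_rot: [0.697, 0.717, -0.001, 0.001]
ft_force: [-7.2, -0.7, 6.7]
gripper_width: 0.0116
finger_force: 50.0
```

{"op": "move_arm", "data": {
  "moves": [0, 0, -6, 0, 0, 0, 0, 0, 0, -10, 0, 0, 0, 0, 0, 0, -10, 0, 0, 0, 0, 0, 0, -8, 0, 0, 0, 0, 0, 0, -6, 0, 0, 0, 0, 0, 0, -4, 0, 0, 0, 0, 0, 0, 0, 0, 0, 0, 0]
}}

```text
time: 40.05
eef_pos: [0.5129, -0.2485, 0.2374]
ee_rot: [0.697, 0.717, -0.001, 0.0]
ft_force: [-5.0, -3.8, -9.4]
gripper_width: 0.0117
finger_force: 50.0
```

{"op": "move_arm", "data": {
  "moves": [0, 0, -1.5, 0, 0, 0, 0, 0, 0, 0, 0, 0, 0, 0, 0, 0, 0, 0, 0, 0, 0, 0, 0, 0, 0, 0, 0, 0, 0, 0, 0, 0, 0, 0, 0, 0, 0, 0, 0, 0, 0, 0, 0, 0, 0, 0, 0, 0, 0, 0, 0, 0, 0, 0, 0, 0, 0, 0, 0, 0, 0, 0, 0, 0, 0, 0, 0, 0, 0, 0, 0, 0, 0, 0, 0, 0, 0, 0, 0, 0, 0, 0, 0, 0]
}}

```text
time: 41.25
eef_pos: [0.5129, -0.2485, 0.2383]
ee_rot: [0.697, 0.717, -0.001, 0.0]
ft_force: [-4.0, -3.7, -9.4]
gripper_width: 0.0117
finger_force: 50.0
```

{"op": "move_arm", "data": {
  "moves": [0, 0, 0, 0, 0, 0, 0, 0, 0, 0, 0, 0, 0, 0, 0, 0, 0, 0, 0, 0, 0, 0, 0, 0, 0, 0, 0, 0, 0, 0, 0, 0, 0, 0, 0, 0, 0, 0, 0, 0, 0, 0]
}}

```text
time: 41.85
eef_pos: [0.5129, -0.2485, 0.2383]
ee_rot: [0.697, 0.717, -0.001, 0.0]
ft_force: [-4.0, -4.1, -9.3]
gripper_width: 0.0115
finger_force: 50.0
```

```bash
python3 - <<'E'
from h import *
o=get_obs();print(o["time"],o["eef_pos"],o["ft_force"],o["gripper_width"])
im,d,w=wshot("w14");s,_=get_image("scene")
A=cv2.resize(s[200:330,290:400],(380,450));B=cv2.resize(im[120:345,190:390],(400,450))
cv2.imwrite("pics/c14.png",np.hstack([A,B]))
E
```

```text
41.85 [ 0.51286501 -0.24850692  0.23827758] [-3.98643453 -4.12130583 -9.26716884] 0.011464443177863416
```

View pics/c14.png

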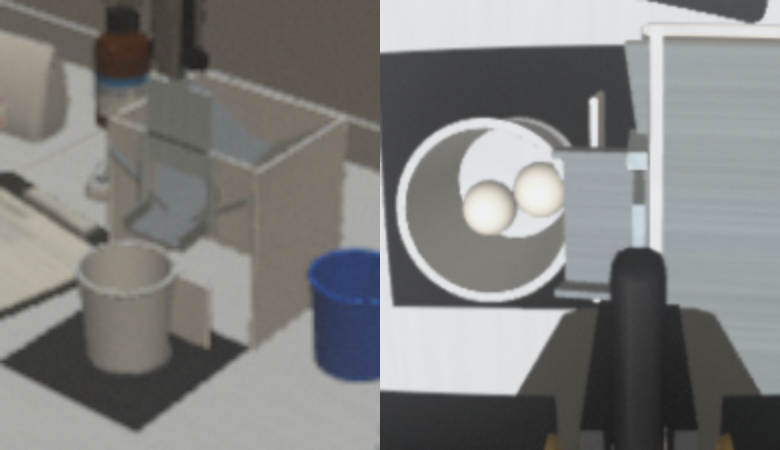

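Both balls lie in the cup (490,208 and 540,188 in the right half) and the blade's line is at the guide tops. Closing the gate.

{"op": "move_arm", "data": {
  "moves": [0, 0, 6, 0, 0, 0, 0, 0, 0, 10, 0, 0, 0, 0, 0, 0, 10, 0, 0, 0, 0, 0, 0, 8, 0, 0, 0, 0, 0, 0, 6, 0, 0, 0, 0, 0, 0, 4.5, 0, 0, 0, 0, 0, 0, 0.5, 0, 0, 0, 0, 0, 0, 0, 0, 0, 0, 0]
}}

```text
time: 42.75
eef_pos: [0.513, -0.2486, 0.1942]
ee_rot: [0.697, 0.717, -0.001, 0.0]
ft_force: [-6.3, -3.7, -1.9]
gripper_width: 0.0119
finger_force: 50.0
```

{"op": "move_arm", "data": {
  "moves": [0, 0, 0, 0, 0, 0, 25, 0, 0, 0, 0, 0, 0, 44, 0, 0, 0, 0, 0, 0, 44, 0, 0, -10, 0, 0, 0, 44, 0, 0, -25, 0, 0, 0, 44, 0, 0, -35, 0, 0, 0, 44, 0, 0, -30, 0, 0, 0, 44, 0, 0, 0, 0, 0, 0, 44, 0, 0, 0, 0, 0, 0, 44]
}}

```text
time: 43.65
eef_pos: [0.5147, -0.2483, 0.2953]
ee_rot: [0.697, 0.717, 0.0, 0.002]
ft_force: [-0.1, 0.2, -1.2]
gripper_width: 0.0441
finger_force: 0.0
```

```bash
python3 - <<'E'
from h import *
D=np.deg2rad
o=get_obs();print(o["time"],o["eef_pos"])
im,d,w=wshot("w15")
m=(w[...,2]>.2)&(w[...,2]<.29)&(np.hypot(w[...,0]-.513,w[...,1]+.247)<.045);z=w[m][:,2];print("gate top",m.sum(),np.percentile(z,[5,50,95]))
c,r,n=cupfit(w,(.4424,-.249));print("cup",c,r,n)
# paper/clipboard: bright vs dark border, from w1
a=np.load("w1.npz");W=a["w"];g=a["im"].astype(int).mean(2)
m=((W[...,2]<.012)&(W[...,2]>-.006)&(g<70)&(W[...,0]>.2)&(W[...,0]<.72)&(W[...,1]>-.135)&(W[...,1]<.14)).astype(np.uint8)
m=cv2.morphologyEx(m,cv2.MORPH_CLOSE,np.ones((5,5)));k,l,S,_=cv2.connectedComponentsWithStats(m)
for i in range(1,k):
    if S[i,4]>100:print(S[i],mar(W[l==i]))
for p in[(190,123),(381,152),(355,281),(178,248)]:print(p,W[p[1],p[0]].round(3))
rows([.4424,c[1]+.034,.24],down(D(180)),12,40)
E
```

```text
43.65 [ 0.51472312 -0.24830181  0.29532185]
gate top 1308 [0.21502979 0.21842931 0.21990566]
cup [ 0.44406414 -0.24917068] 0.03960122021854286 1103
(190, 123) [0.305 0.116 0.002]
(381, 152) [0.614 0.063 0.003]
(355, 281) [ 0.577 -0.153  0.004]
(178, 248) [ 0.271 -0.095  0.005]
[2.9, -5.9, 4.5, -0.0, 0.0, -0.129, 40.0, 3.7, -5.5, 4.5, -0.0, 0.001, -0.128, 40.0, 4.3, -5.0, 4.5, -0.0, -0.0, -0.129, 40.0, 4.9, -4.3, 4.5, -0.0, 0.0, -0.128, 40.0, 5.4, -3.8, 4.5, -0.0, 0.0, -0.129, 40.0, 5.9, -2.9, 4.5, -0.0, 0.001, -0.128, 40.0, 6.2, -2.2, 4.5, -0.0, -0.0, -0.129, 40.0, 6.5, -1.4, 4.5, -0.0, 0.0, -0.129, 40.0, 6.5, -0.6, 4.5, -0.0, 0.0, -0.128, 40.0, 6.6, 0.3, 4.5, -0.0, 0.001, -0.129, 40.0, 6.5, 1.1, 4.5, -0.0, -0.0, -0.128, 40.0, 6.2, 2.0, 4.5, -0.0, 0.0, -0.129, 40.0]
```

The gate is shut (bar top 0.219 as before) and the cup has not moved. The clipboard centre is at (0.442, −0.017). I'll set the cup at about (0.475, −0.02), clear of the pen.

{"op": "move_arm", "data": {
  "moves": [2.9, -5.9, 0, 0, 0, -0.129, 40, 3.7, -5.5, 0, 0, 0, -0.128, 40, 4.3, -5, 0, 0, 0, -0.129, 40, 4.9, -4.3, 0, 0, 0, -0.128, 40, 5.4, -3.8, 0, 0, 0, -0.129, 40, 5.9, -2.9, 0, 0, 0, -0.128, 40, 6.2, -2.2, 0, 0, 0, -0.129, 40, 6.5, -1.4, 0, 0, 0, -0.129, 40, 6.5, -0.6, 0, 0, 0, -0.128, 40, 6.6, 0.3, 0, 0, 0, -0.129, 40, 6.5, 1.1, 0, 0, 0, -0.128, 40, 6.2, 2, 0, 0, 0, -0.129, 40]
}}

```text
time: 44.9
eef_pos: [0.4416, -0.2148, 0.2926]
ee_rot: [-0.003, 1.0, -0.001, -0.0]
ft_force: [0.6, -0.2, 0.2]
gripper_width: 0.0401
finger_force: 0.0
```

{"op": "move_arm", "data": {
  "moves": [0, 0, 10, 0, 0, 0, 40, 0, 0, 10, 0, 0, 0, 40, 0, 0, 0, 0, 0, 0, 40]
}}

```text
time: 45.2
eef_pos: [0.4416, -0.2148, 0.2716]
ee_rot: [0.001, 1.0, -0.0, -0.001]
ft_force: [-0.2, 1.0, 0.1]
gripper_width: 0.0402
finger_force: 0.0
```

```bash
python3 - <<'E'
from h import *
o=get_obs();print(o["time"],o["eef_pos"],R.from_quat(o["ee_rot"]).as_matrix().round(3).tolist())
im,d,w=wshot("w16");c,r,n=cupfit(w,(.444,-.249));print(c,r,n)
print("delta tool mm",(o["eef_pos"]-[c[0],c[1]+.034,.059])*[1000,-1000,1000])
E
```

```text
45.2 [ 0.44162579 -0.21483981  0.27155487] [[-1.0, 0.003, -0.001], [0.003, 1.0, -0.001], [0.001, -0.001, -1.0]]
[ 0.44452616 -0.25006328] 0.03948174542785811 1362
delta tool mm [ -2.90037324  -1.2234688  212.55486979]
```

{"op": "move_arm", "data": {
  "moves": [-3, -1.2, 15, 0, 0, 0, 40, 0, 0, 40, 0, 0, 0, 40, 0, 0, 45, 0, 0, 0, 40, 0, 0, 45, 0, 0, 0, 40, 0, 0, 35, 0, 0, 0, 40, 0, 0, 22, 0, 0, 0, 40, 0, 0, 10, 0, 0, 0, 40, 0, 0, 0, 0, 0, 0, 40, 0, 0, 0, 0, 0, 0, 0, 0, 0, 0, 0, 0, 0, 0, 0, 0, 0, 0, 0, 0, 0, 0, 0, 0, 0, 0, 0, 0],
  "newtons": 25
}}

```text
time: 46.45
eef_pos: [0.4464, -0.217, 0.0628]
ee_rot: [0.0, 1.0, -0.001, 0.002]
ft_force: [-0.9, 2.2, 2.1]
gripper_width: 0.01
finger_force: 1.1
```

{"op": "move_arm", "data": {
  "moves": [0, 0, 0, 0, 0, 0, 0, 0, 0, 0, 0, 0, 0, 0, 0, 0, -1.5, 0, 0, 0, 0, 0, 0, -1, 0, 0, 0, 0, 5, 0, 0, 0, 0, 0, 0, 10, 0, 0, 0, 0, 0, 0, 10, 0, 0, 0, 0, 0, 0, 5, 0, -8, 0, 0, 0, 0, 0, 0, -15, 0, 0, 0, 0, 0, 0, -15, 0, 0, 0, 0, 0, 5, -5, 0, 0, 0, 0, 0, 12, 0, 0, 0, 0, 0]
}}

```text
time: 47.65
eef_pos: [0.4157, -0.1999, 0.1079]
ee_rot: [0.001, 1.0, -0.001, 0.001]
ft_force: [-0.7, -0.1, -2.6]
gripper_width: 0.0064
finger_force: 25.1
```

```bash
python3 - <<'E'
from h import *
o=get_obs();print(o["time"],o["eef_pos"],o["gripper_width"],o["finger_force"])
# target cup (0.475,-0.02): tcp y = +0.014
print("delta world mm",(np.array([.475,.014,.061])-o["eef_pos"])*1000)
a=np.load("w1.npz");W=a["w"];I=a["im"].astype(int)
m=(I[...,0]-I[...,2]>60)&(W[...,0]<.5)&(abs(W[...,1])<.12);print("pen cap",W[m].min(0),W[m].max(0));print("pen tip",W[215,245])
E
```

```text
47.65 [ 0.41567483 -0.19987284  0.10789696] 0.006361230269358535 25.058361596129544
delta world mm [ 59.32517146 213.8728442  -46.89695882]
pen cap [ 0.2681216  -0.0170781   0.01655415] [ 0.30847546 -0.00123425  0.02188243]
pen tip [ 0.39605383 -0.0375797   0.01217578]
```

{"op": "move_arm", "data": {
  "moves": [0, 10, 0, 0, 0, 0, 0, 0, 20, 0, 0, 0, 0, 0, 0, 30, 0, 0, 0, 0, 0, -5, 34, 0, 0, 0, 0, 0, -10, 34, 0, 0, 0, 0, 0, -15, 34, 0, 0, 0, 0, 0, -15, 28, 0, 0, 0, 0, 0, -10, 16, 0, 0, 0, 0, 0, -4, 8, 0, 0, 0, 0, 0, 0, 0, 15, 0, 0, 0, 0, 0, 0, 15, 0, 0, 0, 0, 0, 0, 8, 0, 0, 0, 0]
}}

```text
time: 48.85
eef_pos: [0.4732, 0.014, 0.0675]
ee_rot: [-0.0, 1.0, -0.001, -0.0]
ft_force: [-0.4, 0.0, -3.1]
gripper_width: 0.0059
finger_force: 25.0
```

{"op": "move_arm", "data": {
  "moves": [0, 0, 4, 0, 0, 0, 0, 0, 0, 2, 0, 0, 0, 0, 0, 0, 0, 0, 0, 0, 0]
}}

```text
time: 49.15
eef_pos: [0.4751, 0.0147, 0.0639]
ee_rot: [0.001, 1.0, -0.001, 0.001]
ft_force: [-3.2, 6.2, 12.1]
gripper_width: 0.0063
finger_force: 25.2
```

Contact (12 N). I'll release and retreat.

{"op": "move_arm", "data": {
  "moves": [0, 0, 0, 0, 0, 0, 20, 0, 0, 0, 0, 0, 0, 34, 0, 0, 0, 0, 0, 0, 34, 0, 0, -15, 0, 0, 0, 34, 0, 0, -30, 0, 0, 0, 34, 0, 0, -40, 0, 0, 0, 34, 0, 0, -40, 0, 0, 0, 34, 0, 0, -40, 0, 0, 0, 34, 0, 0, -40, 0, 0, 0, 34, 0, 0, 0, 0, 0, 0, 34, 0, 0, 0, 0, 0, 0, 34]
}}

```text
time: 50.25
eef_pos: [0.4749, 0.0143, 0.2686]
ee_rot: [0.0, 1.0, -0.001, 0.002]
ft_force: [0.3, 0.2, -0.8]
gripper_width: 0.0344
finger_force: 0.0
```

```bash
python3 - <<'E'
from h import *
o=get_obs();print(o["time"],o["eef_pos"],o["ft_force"])
im,d,w=wshot("w17");c,r,n=cupfit(w,(.475,-.02));print("cup",c,r,n)
g=im.astype(int).mean(2);h=np.hypot(w[...,0]-c[0],w[...,1]-c[1]);
rim=w[(h>.036)&(h<.043)&(w[...,2]>.075)&(w[...,2]<.1)];A=np.c_[rim[:,:2]-c,np.ones(len(rim))];print("tilt",np.linalg.lstsq(A,rim[:,2],rcond=None)[0])
i=w[(h<.026)&(w[...,2]<.07)];print("inside z",np.percentile(i[:,2],[5,50,75,95,99]))
m=(w[...,2]>.085)&(w[...,2]<.115)&(np.hypot(w[...,0]-.528,w[...,1]-.27)<.07);print("handle",m.sum(),mar(w[m]),np.percentile(w[m][:,2],[5,95]))
m=(w[...,2]>.2)&(w[...,2]<.29)&(np.hypot(w[...,0]-.513,w[...,1]+.247)<.045);print("gate",np.percentile(w[m][:,2],[50,95]) if m.any() else None)
yw=np.deg2rad(-9.7);v=c-[.442,-.017];print("cup in clipboard",v@[np.cos(yw),np.sin(yw)],v@[-np.sin(yw),np.cos(yw)])
E
```

```text
50.25 [0.47491285 0.01428533 0.26855248] [ 0.31253376  0.21779937 -0.81114861]
cup [ 0.47110299 -0.01722437] 0.039682426466163996 1508
tilt [-0.03285568  0.01629171  0.08538943]
inside z [0.00570461 0.0265052  0.03333032 0.03586219 0.03687648]
handle 779 ((0.5277584791183472, 0.26931214332580566), (0.06913519650697708, 0.015046865679323673), 0.5338915586471558) [0.08668959 0.09665538]
gate [0.21679953 0.21966899]
cup in clipboard 0.028724720285807557 0.004682386461748987
```

The cup is upright on the clipboard with the balls inside (ball tops at about 36 mm), the gate is shut and the tray is in place. Handing in.

```bash
python3 -c "
from station import *
print(finish_job())"
```

```text
the job is handed in; nothing more can be done
None
```

I handed in the job with every goal met by the last measurements, though the hand-in gave no verdict: both large balls are in the upright cup on the clipboard, the gate is shut, and the tray is level on its mat with the small ball in it; the cup was knocked off its mark once on the way and I put it back.

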